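Change the thread from behind the supplies

TASK

A repair needs the navy thread: stand the white paper roll and the yellow carton from the front of the wooden tray on the grey mat, then lift out the navy spool from behind them and stand it in the middle of the round wooden coaster. Next put the red spool away in the tray, upright on the white ring that the navy one has left free, and only then put the roll and the carton back behind the front lip, each upright in the very place it came from, the carton square to the tray. Leave the white spool, the small white-and-blue carton and the hand stamp as they are.

Things in the scene. Friction and masses are not known exactly. Their poses are not given: they have to be found in the camera images.
- paper_roll: white roll of till paper standing on end, 53 mm diameter, 79 mm tall (grasp its upper half, clear of the taller carton beside it), loose, about 0.16 kg, stands at a front place of the tray (left or right varies); origin at the centre of its underside, z up
- carton: yellow-orange upright carton, 42 x 62 x 98 mm (x, y, z), loose, about 0.12 kg, stands at the other front place of the tray; origin at the centre of its underside, z up; grasp across the 42 mm (its own x axis, which points along the tray's y axis)
- spool_navy: thread spool wound in navy blue, with a navy blue disc on its white top, white flanges of 28 mm diameter, 48 mm tall, thread part 25 mm diameter, loose, 35 g, stands upright on one of the two rear rings of the tray (left or right varies); origin at the centre of its underside, z up
- spool_red: thread spool wound in red, with a red disc on its white top, same size as the navy one (28 mm diameter, 48 mm tall), loose, stands upright on the bare counter 80 to 90 mm from the coaster's centre; origin at the centre of its underside, z up
- spool_white: thread spool wound in white, top all white, same size (28 mm diameter, 48 mm tall), loose, stands upright on the other rear ring of the tray and stays there; origin at the centre of its underside, z up
- tray: fixed open tray of pale wood, 144 x 210 mm (x, y), floor 4 mm thick, lip 5 mm thick, 26 mm high all round. Origin: centre of underside, x to the rear, y left, z up. Two white rings (spool seats, 42 mm diameter) on its floor at x = +42, y = +50 and -50 mm; two grey outlines (places of roll and carton, 68 x 60 mm) at x = -29, y = +50 and -50 mm. The carton stands about 15 mm in front of a spool, long side along x
- mat: fixed flat grey mat with a thin white border line, 120 x 200 mm (x, y), 3 mm thick, on the counter left or right of the tray; origin at the centre of its underside, its y axis along the 200 mm; room for roll and carton side by side, at y = +50 and -50 mm
- coaster: fixed round wooden coaster, 76 mm diameter, 6 mm thick, flat, with a brass ring of 42 mm diameter in the middle, on the other side of the tray; origin at the centre of its underside
- button_carton: bystander: small flat white and pale blue carton, 55 x 85 x 30 mm, loose, on the counter beyond the tray; origin at the centre of its underside
- wooden_stamp: bystander: hand stamp with turned wooden handle, 31 x 52 x 88 mm, loose, on the counter beyond and right of the tray; origin at the centre of its underside

How it is judged (in metres and radians):
On the way, in this order (a step that is already met when the one before it is completed fails the run):
1. the roll and the carton stand upright and released on the grey mat, the navy spool still in its place (x of paper_roll in the frame of mat between -0.06 and 0.06 m and y of paper_roll in the frame of mat between -0.1 and 0.1 m and z of paper_roll in the frame of mat between -0.001 and 0.007 m and angle between each of paper_roll, carton's own z axis and vertical below 0.1 rad and contact force between the fingers and paper_roll below 0.3 N and linear speed of each of paper_roll, carton below 0.03 m/s and x of carton in the frame of mat between -0.06 and 0.06 m and y of carton in the frame of mat between -0.1 and 0.1 m and z of carton in the frame of mat between -0.001 and 0.007 m and contact force between the fingers and carton below 0.3 N and distance of spool_navy from where it was at the start of the episode below 0.03 m), for 0.2 s.
2. the navy spool stands released in the middle of the coaster, the roll and the carton still on the mat (horizontal distance between spool_navy and coaster below 0.012 m and z of spool_navy in the frame of coaster between 0.002 and 0.01 m and angle between each of spool_navy, paper_roll, carton's own z axis and vertical below 0.1 rad and contact force between the fingers and spool_navy below 0.3 N and linear speed of each of spool_navy, paper_roll, carton below 0.03 m/s and x of paper_roll in the frame of mat between -0.06 and 0.06 m and y of paper_roll in the frame of mat between -0.1 and 0.1 m and z of paper_roll in the frame of mat between -0.001 and 0.007 m and contact force between the fingers and paper_roll below 0.3 N and x of carton in the frame of mat between -0.06 and 0.06 m and y of carton in the frame of mat between -0.1 and 0.1 m and z of carton in the frame of mat between -0.001 and 0.007 m and contact force between the fingers and carton below 0.3 N), for 0.2 s.
3. the red spool stands released on the free white ring in the tray, the roll and the carton still on the mat (all of step 2 and x of spool_red in the frame of tray between 0.03 and 0.054 m and z of spool_red in the frame of tray between 0 and 0.008 m and (y of spool_red in the frame of tray between -0.062 and -0.038 m or y of spool_red in the frame of tray between 0.038 and 0.062 m) and angle between spool_red's own z axis and vertical below 0.1 rad and contact force between the fingers and spool_red below 0.3 N and linear speed of spool_red below 0.03 m/s), for 0.2 s.
At the end, for the whole second after the job is handed in: Navy spool upright on the coaster within 12 mm of its centre; red spool upright within 12 mm each way of the ring navy left; roll and carton upright within 15 mm of their starts, carton within 0.2 rad of square to the tray; white spool within 20 mm of its start; all released, at rest (horizontal distance between spool_navy and coaster below 0.012 m and z of spool_navy in the frame of coaster between 0.002 and 0.01 m and angle between each of spool_navy, spool_red, paper_roll, carton's own z axis and vertical below 0.1 rad and contact force between the fingers and spool_navy below 0.3 N and linear speed of each of spool_navy, spool_red, paper_roll, carton below 0.03 m/s and x of spool_red in the frame of tray between 0.03 and 0.054 m and z of spool_red in the frame of tray between 0 and 0.008 m and (y of spool_red in the frame of tray between -0.062 and -0.038 m or y of spool_red in the frame of tray between 0.038 and 0.062 m) and contact force between the fingers and spool_red below 0.3 N and distance of each of paper_roll, carton from where it was at the start of the episode below 0.015 m and contact force between the fingers and paper_roll below 0.3 N and angle between the x axis of carton and the y axis of tray, either way round below 0.2 rad and contact force between the fingers and carton below 0.3 N and distance of spool_white from where it was at the start of the episode below 0.02 m); the robot touches nothing.
It fails at once if the white spool, the small flat carton or the hand stamp is moved by more than 20 mm (distance of any of spool_white, button_carton, wooden_stamp from where it was at the start of the episode above 0.02 m).
It also fails if it takes over 133 s, if anything falls off the work surface, if the arm or the gripper's body presses on something with over 40 N, if the wrist force passes 120 N, or if a joint passes its speed limit or range.

ROBOT

A 6-joint arm with a two-finger parallel gripper is mounted at the origin on a cart in front of the work surface, level with it; the furniture and walls round the work are solid. World frame = base frame: x ahead of the robot, y to its left, z up, the work surface at z = 0. Lengths are in mm, angles in rad, forces in N, time in s.
With the tool pointing down it reaches from about 350 to 775 mm from the base axis. Payload 7.3 kg.
Tool frame: the origin (TCP) lies at the centre of the arm's flange, where the gripper is bolted on; the fingertips stand 178 mm ahead of it and the grasp point (between the pads) lies 159 mm ahead of it; z points along the fingers, y is the direction in which the jaws open and shut (so a half turn about z gives the same grasp; the last joint's range is limited). The gripper opens to 92 mm and grips with 3 to 60 N. Pads are 19 mm wide; open, the fingers measure 130 mm over their backs; the gripper's body (75 mm by 190 mm) begins 47 mm behind the grasp point.
Start: joints at [1.049, 0.342, 1.524, -0, 1.275, -0.146], TCP at [192.663, 488.374, 404.741] pointing down, gripper open.
Joint ranges: [-2.53, 2.53], [-0.77, 2.02], [0.04, 2.7], [-1, 4.14], [0.28, 2.66], [-3.11, 3.11]. Speed limits (rad/s): [2.57, 2.57, 3.14, 3.14, 3.14, 3.14].

INTERFACE

Orientations are given as [roll, pitch, yaw] about the fixed x, y, z axes, in that order (R = Rz(yaw) Ry(pitch) Rx(roll)).
In Python, from plant import status, viewer, ticket gives the robot as it stands.
- The arm moves only by the tool play_rows, never from a script. Its argument "commands" is a list of rows, each an object with "offset": the shift along the tool's x, y, z in m, a list of three; "twist": the turn about the tool's z in degrees. A call has 1 to 5 rows; each row shifts and turns the commanded pose from where the row before left it, along the tool's axes as they then stand; what a row does not reach is not made up. A row lasts 1/10 s, in which the tool goes at most 50 mm and 8.59 degrees, less where a joint would pass 70% of its speed; a pose out of reach is approached as far as the arm can. A call with a gripper value outside its range is refused whole. "jaw" is the closure in counts, from 0 (fully open) to 255 (shut), set as the call begins (left out, the last holds). The fingers move at their own pace and stop on an object; the grip force is fixed at half the most. Time passes only in rows, so rows that do not move let the fingers close. It gives the time, the measured TCP pose, the force and the opening at its end, in the units of the state.
- status.get_obs(): the state, without advancing time (a new reading comes with each control period).
- viewer.capture(name): name is "scene" or "top"; returns the picture (420x560x3 uint8, red, green, blue); there is no depth.
- viewer.camera_params(name): a dict with "fov_y" (degrees; the focal length in pixels is half the picture's height over the tangent of half this angle, whatever the lens; pixels are square), "cx", "cy" (the principal point, pixels), "rvec" (rotation vector, rad) and "tvec" (3), from world to camera coordinates, as OpenCV has them. Camera axes: x right, y down, z forward; pixel columns grow to the right and rows downward; lengths in mm; the calibration is good to about 2 mm. A picture is of the moment at which its call begins. camera_params takes no time and is no camera call.
- ticket.close_job(): hands the job in, once; it reports no verdict.
The state is a dict: "time": time; "joint_positions": joint angles; "dq": joint speeds; "tau": joint torques, N m; "tool_pos": TCP position; "tcp_rot": TCP orientation; "contact_force": force on the tool from outside, world axes, zero at the start; "moment": the same for the moment, N m; "grip_width": finger opening in mm.
Only numpy, scipy, OpenCV 4.12 (cv2) and the standard library are available. Lean on these libraries where they do the work, as an engineer would, in place of code of your own. Each camera call takes 0.05 s, during which the arm holds its last target.

## Working session

There is one attempt and no reset: what is moved stays moved. The work goes in short steps, Python scripts to look and compute and a tool call to move; the robot and the scene stay as the last step left them, time stands still between calls to the robot, and variables do not carry over. Pictures are saved under pics/ and viewed, and the job is handed in when it is done.

Besides the shell and the picture viewer there is one more tool, called in YAML: its name, and indented under it one key for each argument. play_rows: Moves the arm, as the interface text tells. Its arguments: {"type":"object","properties":{"commands":{"type":"array"},"jaw":{"type":"number"}},"required":["commands"]}

```bash
ls; mkdir -p pics
cat > h.py <<'E'
import numpy as np, cv2
from plant import status, viewer, ticket
def cam(n):
    p=viewer.camera_params(n); f=210/np.tan(np.radians(p['fov_y'])/2)
    K=np.array([[f,0,p['cx']],[0,f,p['cy']],[0,0,1.]])
    return K,np.array(p['rvec'],float).reshape(3),np.array(p['tvec'],float).reshape(3),p
def snap(n,fn):
    im=viewer.capture(n); cv2.imwrite('pics/'+fn,im[:,:,::-1]); return im
def proj(n,P):
    K,r,t,_=cam(n); return cv2.projectPoints(np.array(P,float).reshape(-1,3),r,t,K,None)[0].reshape(-1,2)
def back(n,uv,z):
    K,r,t,_=cam(n); R=cv2.Rodrigues(r)[0]; C=-R.T@t
    d=R.T@np.linalg.solve(K,np.array([uv[0],uv[1],1.])); return C+d*(z-C[2])/d[2]
E
python3 - <<'E'
from h import *
print(status.get_obs())
for n in('scene','top'):
    snap(n,n+'0.png'); print(cam(n)); 
    K,r,t,p=cam(n); print(-cv2.Rodrigues(r)[0].T@t)
E
```

```text
pics
{'time': 0.0, 'joint_positions': array([ 1.04901665e+00,  3.42744996e-01,  1.52503809e+00, -4.97898943e-05,
        1.27537068e+00, -1.46005880e-01]), 'dq': array([ 2.22535936e-04,  2.37105965e-03,  5.18825232e-05, -3.34659046e-04,
        1.31118771e-03,  8.95872787e-04]), 'tau': array([-1.78121936e-03, -4.31237698e+01, -2.44224626e+01,  7.15595065e-02,
        5.59166784e-02, -1.71222337e-04]), 'tool_pos': array([192.59165395, 488.25415906, 404.02582347]), 'tcp_rot': array([-3.14004122e+00, -1.80018958e-04,  2.76583325e+00]), 'contact_force': array([-1.12569488, -0.91590234, -0.88831925]), 'moment': array([ 0.0043201, -0.006934 ,  0.040895 ]), 'grip_width': 92.01872741290926}
(array([[406.02120453,   0.        , 280.04581506],
       [  0.        , 406.02120453, 215.40403565],
       [  0.        ,   0.        ,   1.        ]]), array([ 2.28012876, -0.60732724,  0.24012075]), array([-598.03056505,  164.82521464,  891.93273231]), {'fov_y': 54.697309426486825, 'cx': 280.04581505820596, 'cy': 215.4040356511435, 'rvec': array([ 2.28012876, -0.60732724,  0.24012075]), 'tvec': array([-598.03056505,  164.82521464,  891.93273231])})
[ 270.1319197  -752.31498613  735.80079823]
(array([[483.10130314,   0.        , 280.75628011],
       [  0.        , 483.10130314, 213.35862132],
       [  0.        ,   0.        ,   1.        ]]), array([ 2.1171579 , -2.14949456,  0.20057466]), array([-109.66208305,  611.75121069, 1271.4714868 ]), {'fov_y': 46.98834458736566, 'cx': 280.7562801080533, 'cy': 213.35862131521716, 'rvec': array([ 2.1171579 , -2.14949456,  0.20057466]), 'tvec': array([-109.66208305,  611.75121069, 1271.4714868 ])})
[ 376.36754685 -103.47648074 1360.34743562]
```

View pics/scene0.png

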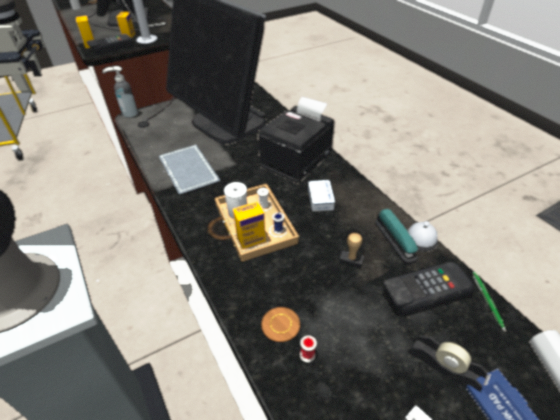

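View pics/top0.png

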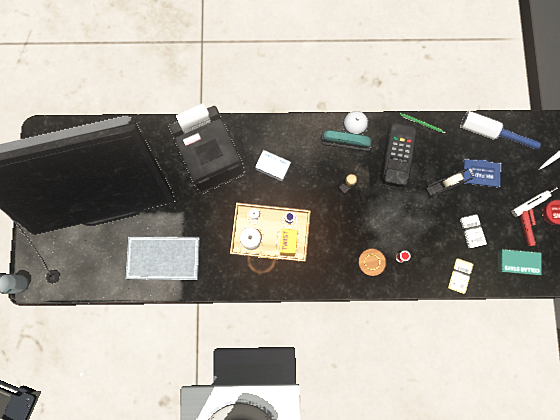

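Run:
```python
import cv2
im=cv2.imread('pics/top0.png')
c=im[190:290,110:320]; cv2.imwrite('pics/t_a.png',cv2.resize(c,None,fx=3.8,fy=3.8,interpolation=cv2.INTER_CUBIC))
c=im[230:290,340:430]; cv2.imwrite('pics/t_b.png',cv2.resize(c,None,fx=8,fy=8,interpolation=cv2.INTER_CUBIC))
im=cv2.imread('pics/scene0.png')
c=im[140:280,150:350]; cv2.imwrite('pics/s_a.png',cv2.resize(c,None,fx=4,fy=4,interpolation=cv2.INTER_CUBIC))
```

```text
(no output)
```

View pics/t_a.png

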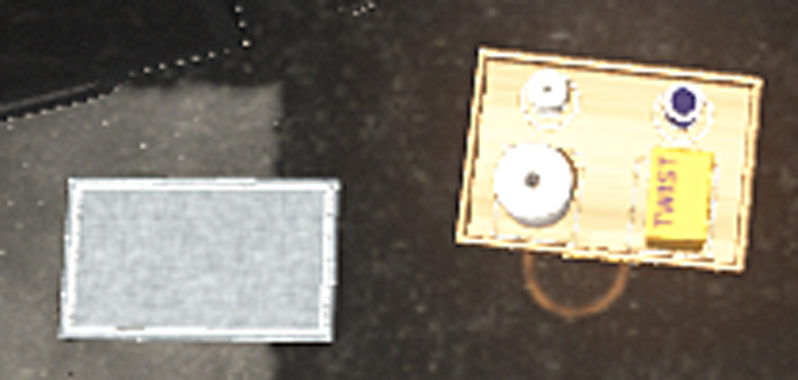

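View pics/t_b.png

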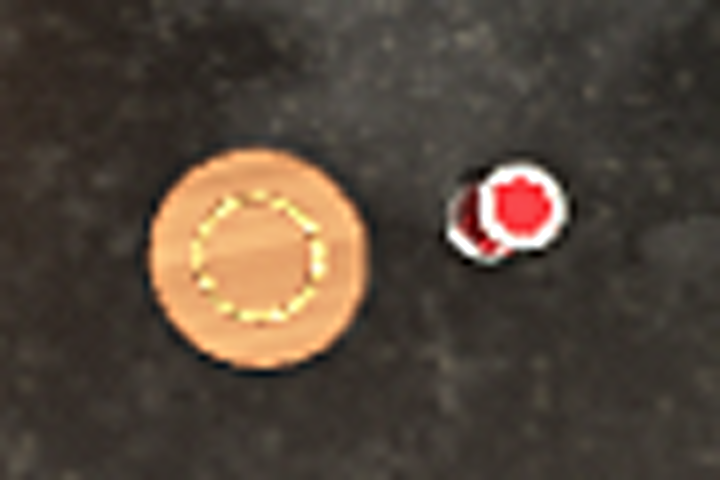

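View pics/s_a.png

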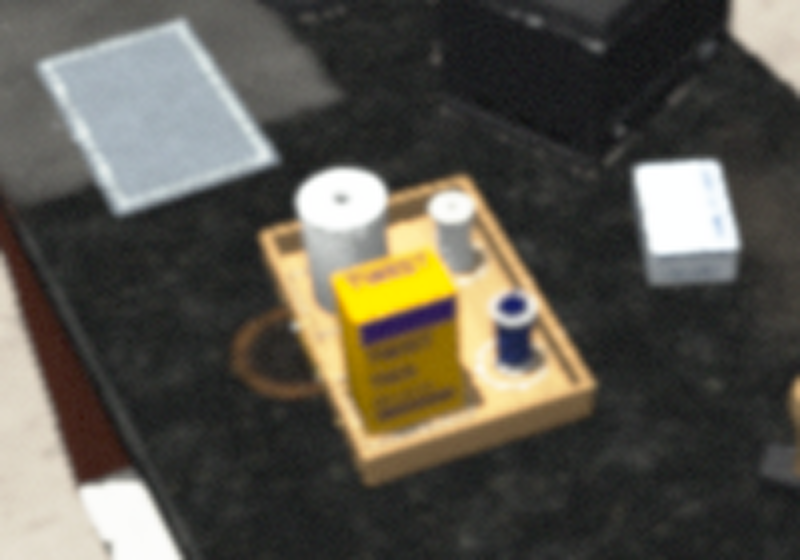

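```bash
cat > fit.py <<'E'
from h import *
from scipy.optimize import least_squares
def ta(u,v,s=3.8,ox=110,oy=190): return ((u+.5)/s-.5+ox,(v+.5)/s-.5+oy)
def tb(u,v): return ta(u,v,8,340,230)
def sa(u,v): return ta(u,v,4,150,140)
def box(lx,ly,z): return np.array([[lx,ly,z],[lx,-ly,z],[-lx,-ly,z],[-lx,ly,z]])
def fit(name,loc,obs,x0,z=0):
    # obs: dict cam->pixels(N,2)
    def P(x):
        c,s=np.cos(x[2]),np.sin(x[2]); R=np.array([[c,-s,0],[s,c,0],[0,0,1]]); return loc@R.T+[x[0],x[1],0]
    for cams in [list(obs)]+([[c] for c in obs] if len(obs)>1 else []):
        f=lambda x:np.concatenate([(proj(n,P(x))-np.array(obs[n])).ravel() for n in cams])
        r=least_squares(f,x0); print(name,cams,r.x.round(3),'rms',np.sqrt(np.mean(r.fun**2)).round(2), r.fun.round(1) if len(cams)==1 else '')
E
python3 - <<'E'
from fit import *
fit('tray',box(72,105,26),{'top':[ta(481,48),ta(762,78),ta(743,271),ta(457,243)],'scene':[sa(467,177),sa(595,383),sa(368,462),sa(262,235)]},[400,0,0])
fit('mat',box(60,100,3),{'top':[ta(70,179),ta(340,180),ta(332,341),ta(61,338)],'scene':[sa(185,20),sa(280,158),sa(120,213),sa(37,67)]},[400,300,0])
fit('carton',box(31,21,102),{'top':[ta(653,150),ta(711,150),ta(706,240),ta(645,236)],'scene':[sa(425,250),sa(458,292),sa(345,322),sa(333,275)]},[400,0,0])
for n,t,s,z in[('roll',ta(533,181),sa(342,198),83),('navy',ta(683,103),sa(515,306),52),('white',ta(547,90),sa(453,206),52),('coaster',tb(259,258),None,6),('redtop',tb(522,207),None,48)]:
    print(n,back('top',t,z).round(1), back('scene',s,z).round(1) if s else '')
print('coaster scene',back('scene',(280.5,323.5),6),'red',back('scene',(308.5,342.5),48))
E
```

```text
tray ['top', 'scene'] [ 5.64517e+02 -8.97730e+01 -1.15000e-01] rms 0.32 
tray ['top'] [ 5.64265e+02 -8.94540e+01 -1.19000e-01] rms 0.2 [-0.2  0.2  0.1 -0.1  0.3  0.2 -0.1 -0.3]
tray ['scene'] [ 5.64619e+02 -9.01490e+01 -1.12000e-01] rms 0.35 [-0.3 -0.1  0.5  0.6 -0.1 -0.4 -0.2 -0.2]
mat ['top', 'scene'] [ 4.97871e+02  2.13785e+02 -2.10000e-02] rms 0.43 
mat ['top'] [ 4.97712e+02  2.13859e+02 -2.30000e-02] rms 0.34 [ 0.  -0.6 -0.1 -0.2  0.4  0.3 -0.3  0.5]
mat ['scene'] [ 4.97996e+02  2.13636e+02 -1.70000e-02] rms 0.49 [-0.1 -0.3  0.6  0.5 -0.1  0.4 -0.4 -0.9]
carton ['top', 'scene'] [ 5.27327e+02 -1.36604e+02 -1.09000e-01] rms 0.82 
carton ['top'] [ 5.28711e+02 -1.36845e+02 -7.90000e-02] rms 0.34 [-0.5 -0.7  0.2  0.3  0.2  0.1  0.1  0.2]
carton ['scene'] [ 5.26218e+02 -1.36668e+02 -1.43000e-01] rms 0.89 [ 1.3 -0.8 -0.8  0.5  1.   0.3 -1.5 -0.1]
roll [541.5 -35.4  83. ] [542.  -34.3  83. ]
navy [ 600.8 -142.5   52. ] [ 602.7 -142.8   52. ]
white [611.7 -44.2  52. ] [613.1 -43.2  52. ]
coaster [ 477.2 -372.8    6. ] 
redtop [ 490. -455.   48.] 
coaster scene [ 477.12645971 -373.00874269    6.        ] red [ 490.35630921 -454.42733933   48.        ]
```

play_rows:
  commands:
    - {"offset": [0, 0, 0], "twist": -7.5}
    - {"offset": [0, 0, 0], "twist": -7.4}
    - {"offset": [0, 0, 0], "twist": 0}
  jaw: 75

```text
time: 0.4
tool_pos: [192.6, 488.3, 404.3]
tcp_rot: [-3.141, -0.0, 3.027]
contact_force: [-0.2, -0.2, 0.4]
grip_width: 72.5
```

```bash
cat > go.py <<'E'
import sys
from h import *
o=status.get_obs(); p=o['tool_pos']; yaw=o['tcp_rot'][2]
T=np.array([float(a) for a in sys.argv[1:4]]); ty=float(sys.argv[4]) if len(sys.argv)>4 else None
g=T+[0,0,159]  # target grasp point -> TCP
R=cv2.Rodrigues(np.array([0,0,1.])*yaw)[0]@np.diag([1,-1,-1])
d=R.T@(g-p)
print('t',round(o['time'],2),'grasp',(p-[0,0,159]).round(1),'yaw',np.degrees(yaw).round(2),'rot',np.round(o['tcp_rot'],4),'F',o['contact_force'].round(1),'w',round(o['grip_width'],1))
n=int(np.ceil(np.linalg.norm(d)/48)); print('offset mm',d.round(1),'n',n,'per row',(d/n).round(1),'j',o['joint_positions'].round(2))
if ty is not None: print('twist',-((ty-np.degrees(yaw)+90)%180-90))
E
python3 go.py 528 -136.6 245 173.4
```

```text
t 0.4 grasp [192.6 488.3 245.3] yaw 173.43 rot [-3.1408e+00 -3.0000e-04  3.0270e+00] F [-0.2 -0.2  0.4] w 72.5
offset mm [-4.046e+02 -5.825e+02  3.000e-01] n 15 per row [-27.  -38.8   0. ] j [ 1.05  0.34  1.52 -0.    1.28 -0.41]
twist 0.03396729041642743
```

play_rows:
  commands:
    - {"offset": [-0.027, -0.0388, 0], "twist": 0}
    - {"offset": [-0.027, -0.0388, 0], "twist": 0}
    - {"offset": [-0.027, -0.0388, 0], "twist": 0}
    - {"offset": [-0.027, -0.0388, 0], "twist": 0}
    - {"offset": [-0.027, -0.0388, 0], "twist": 0}

```text
time: 0.9
tool_pos: [304.7, 278.4, 404.7]
tcp_rot: [3.141, 0.0, 3.022]
contact_force: [1.1, 0.1, -0.6]
grip_width: 65.0
```

play_rows:
  commands:
    - {"offset": [-0.027, -0.0388, 0], "twist": 0}
    - {"offset": [-0.027, -0.0388, 0], "twist": 0}
    - {"offset": [-0.027, -0.0388, 0], "twist": 0}
    - {"offset": [-0.027, -0.0388, 0], "twist": 0}
    - {"offset": [-0.027, -0.0388, 0], "twist": 0}

```text
time: 1.4
tool_pos: [416.5, 69.9, 404.8]
tcp_rot: [3.141, 0.0, 3.022]
contact_force: [1.5, 0.9, 0.2]
grip_width: 65.2
```

play_rows:
  commands:
    - {"offset": [-0.027, -0.0388, 0], "twist": 0}
    - {"offset": [-0.027, -0.0388, 0], "twist": 0}
    - {"offset": [-0.027, -0.0388, 0], "twist": 0}
    - {"offset": [-0.027, -0.0388, 0], "twist": 0}
    - {"offset": [-0.027, -0.0388, 0], "twist": 0}

```text
time: 1.9
tool_pos: [528.3, -138.5, 404.5]
tcp_rot: [3.141, -0.0, 3.021]
contact_force: [0.3, -0.3, 0.6]
grip_width: 64.5
```

play_rows:
  commands:
    - {"offset": [0, 0, 0.04], "twist": 0}
    - {"offset": [0, 0, 0.04], "twist": 0}
    - {"offset": [0, 0, 0], "twist": 0}

```text
time: 2.2
tool_pos: [526.2, -136.3, 319.6]
tcp_rot: [3.138, -0.011, 3.022]
contact_force: [0.4, 0.1, -0.0]
grip_width: 64.5
```

```bash
python3 go.py 528 -136.6 72 173.4
python3 - <<'E'
from h import *
im=snap('top','t1.png'); cv2.imwrite('pics/t1a.png',cv2.resize(im[170:300,200:350,::-1],None,fx=4,fy=4,interpolation=cv2.INTER_CUBIC))
im=snap('scene','s1.png'); cv2.imwrite('pics/s1a.png',cv2.resize(im[110:280,150:350,::-1],None,fx=3.5,fy=3.5,interpolation=cv2.INTER_CUBIC))
E
```

```text
t 2.2 grasp [ 526.2 -136.3  160.6] yaw 173.14 rot [ 3.1384 -0.0109  3.0218] F [ 0.4  0.1 -0. ] w 64.5
offset mm [-1.8 -0.  88.6] n 2 per row [-0.9 -0.  44.3] j [-0.39  0.46  1.59  0.    1.1  -1.85]
twist -0.26140768422897054
```

View pics/s1a.png

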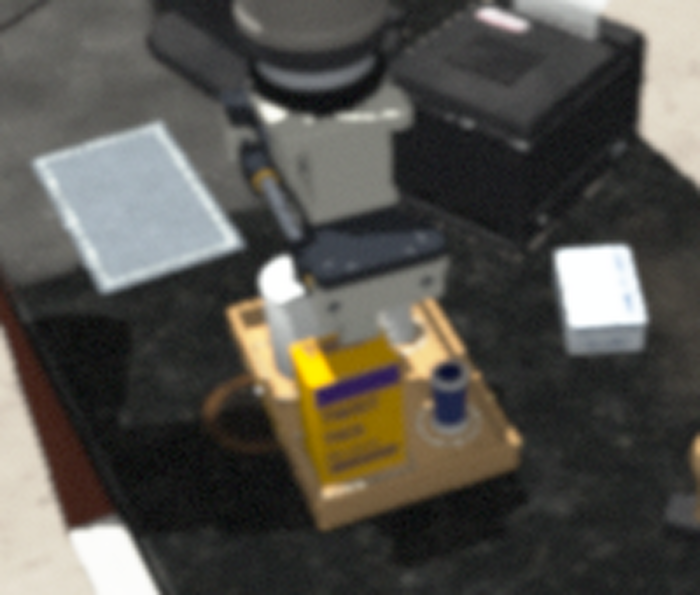

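play_rows:
  commands:
    - {"offset": [-0.0015, 0, 0.02], "twist": -0.2}
    - {"offset": [0, 0, 0.02], "twist": 0}
    - {"offset": [0, 0, 0.01], "twist": 0}
    - {"offset": [0, 0, 0], "twist": 0}
    - {"offset": [0, 0, 0], "twist": 0}

```text
time: 2.8
tool_pos: [529.8, -136.7, 276.3]
tcp_rot: [-3.141, 0.002, 3.029]
contact_force: [0.1, -0.3, 1.0]
grip_width: 64.9
```

```bash
python3 go.py 528 -136.6 72 173.4
```

```text
t 2.8 grasp [ 529.8 -136.7  117.3] yaw 173.56 rot [-3.1410e+00  2.4000e-03  3.0292e+00] F [ 0.1 -0.3  1. ] w 64.9
offset mm [ 1.8 -0.1 45.3] n 1 per row [ 1.8 -0.1 45.3] j [-0.39  0.52  1.64  0.    0.99 -1.85]
twist 0.16193042464931295
```

play_rows:
  commands:
    - {"offset": [0.0015, 0, 0.02], "twist": 0}
    - {"offset": [0, 0, 0.015], "twist": 0}
    - {"offset": [0, 0, 0.01], "twist": 0}
    - {"offset": [0, 0, 0], "twist": 0}

```text
time: 3.2
tool_pos: [527.7, -136.4, 229.5]
tcp_rot: [3.141, -0.001, 3.029]
contact_force: [-0.3, 0.3, 0.2]
grip_width: 65.3
```

play_rows:
  commands:
    - {"offset": [0, 0, 0], "twist": 0}
    - {"offset": [0, 0, 0], "twist": 0}
    - {"offset": [0, 0, 0], "twist": 0}
    - {"offset": [0, 0, 0], "twist": 0}
  jaw: 255

```text
time: 3.6
tool_pos: [528.0, -136.5, 230.4]
tcp_rot: [-3.141, 0.001, 3.029]
contact_force: [-0.5, 0.9, 3.0]
grip_width: 41.6
```

```bash
python3 go.py 528 -136.6 72 173.4
```

```text
t 3.6 grasp [ 528.  -136.5   71.4] yaw 173.57 rot [-3.1414e+00  1.4000e-03  3.0293e+00] F [-0.5  0.9  3. ] w 41.6
offset mm [-0.  -0.1 -0.6] n 1 per row [-0.  -0.1 -0.6] j [-0.39  0.58  1.68  0.    0.88 -1.85]
twist 0.16595698261750158
```

play_rows:
  commands:
    - {"offset": [0, 0, -0.02], "twist": 0}
    - {"offset": [0, 0, -0.04], "twist": 0}
    - {"offset": [0, 0, -0.04], "twist": 0}
    - {"offset": [0, 0, -0.015], "twist": 0}
    - {"offset": [0.004, 0.0193, 0], "twist": 0}

```text
time: 4.1
tool_pos: [526.5, -118.3, 347.8]
tcp_rot: [-3.139, 0.006, 3.027]
contact_force: [0.1, -0.4, -3.2]
grip_width: 41.3
```

play_rows:
  commands:
    - {"offset": [0.007, 0.0375, 0], "twist": 0}
    - {"offset": [0.007, 0.0375, 0], "twist": 0}
    - {"offset": [0.007, 0.0375, 0], "twist": 0}
    - {"offset": [0.007, 0.0375, 0], "twist": 0}
    - {"offset": [0.007, 0.0375, 0], "twist": 0}

```text
time: 4.6
tool_pos: [511.7, 74.8, 344.8]
tcp_rot: [3.142, -0.0, 3.029]
contact_force: [0.5, -0.4, -1.5]
grip_width: 42.0
```

play_rows:
  commands:
    - {"offset": [0.007, 0.0375, 0], "twist": 0}
    - {"offset": [0.007, 0.0375, 0], "twist": 0}
    - {"offset": [0.007, 0.0375, 0], "twist": 0}
    - {"offset": [0.007, 0.0375, 0], "twist": 0}
    - {"offset": [0.007, 0.0375, 0], "twist": 0}

```text
time: 5.1
tool_pos: [497.9, 265.1, 344.7]
tcp_rot: [-3.141, -0.0, 3.029]
contact_force: [-0.4, 0.4, -1.0]
grip_width: 42.2
```

play_rows:
  commands:
    - {"offset": [0, 0, 0.02], "twist": 0}
    - {"offset": [0, 0, 0.03], "twist": 0}
    - {"offset": [0, 0, 0.02], "twist": 0}
    - {"offset": [0, 0, 0], "twist": 0}
    - {"offset": [0, 0, 0], "twist": 0}

```text
time: 5.6
tool_pos: [498.5, 263.6, 275.1]
tcp_rot: [-3.142, -0.0, 3.029]
contact_force: [0.2, 0.7, -0.1]
grip_width: 41.7
```

```bash
python3 go.py 499 264 71 173.5
python3 - <<'E'
from h import *
im=snap('scene','s2.png'); cv2.imwrite('pics/s2a.png',cv2.resize(im[80:280,100:350,::-1],None,fx=3,fy=3,interpolation=cv2.INTER_CUBIC))
E
```

```text
t 5.6 grasp [498.5 263.6 116.1] yaw 173.57 rot [-3.1415e+00 -2.0000e-04  3.0293e+00] F [ 0.2  0.7 -0.1] w 41.7
offset mm [-0.4  0.4 45.1] n 1 per row [-0.4  0.4 45.1] j [ 0.35  0.54  1.59  0.    1.01 -1.11]
twist 0.06504100472344021
```

View pics/s2a.png

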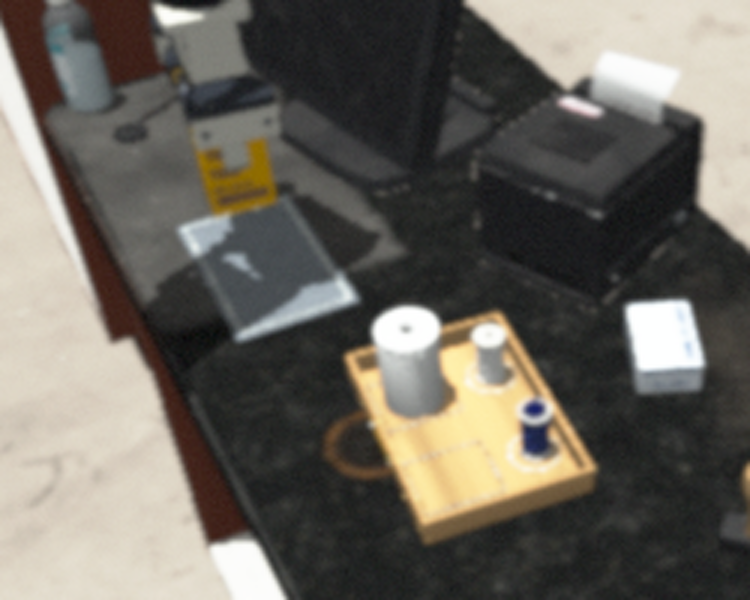

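play_rows:
  commands:
    - {"offset": [0, 0, 0.02], "twist": 0}
    - {"offset": [0, 0, 0.015], "twist": 0}
    - {"offset": [0, 0, 0.007], "twist": 0}
    - {"offset": [0, 0, 0.003], "twist": 0}
    - {"offset": [0, 0, 0], "twist": 0}

```text
time: 6.15
tool_pos: [498.7, 263.7, 230.4]
tcp_rot: [3.141, 0.001, 3.029]
contact_force: [-0.2, 0.9, -1.2]
grip_width: 41.7
```

play_rows:
  commands:
    - {"offset": [0, 0, 0], "twist": 0}
    - {"offset": [0, 0, 0], "twist": 0}

```text
time: 6.35
tool_pos: [498.6, 263.7, 230.5]
tcp_rot: [3.141, 0.001, 3.029]
contact_force: [-0.5, 0.0, -0.9]
grip_width: 42.2
```

play_rows:
  commands:
    - {"offset": [0, 0, 0.001], "twist": 0}
    - {"offset": [0, 0, 0], "twist": 0}

```text
time: 6.55
tool_pos: [498.5, 263.7, 229.4]
tcp_rot: [3.141, 0.001, 3.029]
contact_force: [-0.8, 0.5, 3.2]
grip_width: 41.8
```

play_rows:
  commands:
    - {"offset": [0, 0, 0], "twist": 0}
    - {"offset": [0, 0, 0], "twist": 0}
    - {"offset": [0, 0, 0], "twist": 0}
  jaw: 80

```text
time: 6.85
tool_pos: [498.4, 263.6, 228.6]
tcp_rot: [3.142, -0.0, 3.029]
contact_force: [0.0, 0.3, 0.4]
grip_width: 60.9
```

play_rows:
  commands:
    - {"offset": [0, 0, -0.02], "twist": 0}
    - {"offset": [0, 0, -0.04], "twist": 0}
    - {"offset": [0, 0, -0.04], "twist": 0}
    - {"offset": [0, 0, -0.02], "twist": 0}
    - {"offset": [0, 0, 0], "twist": 0}

```text
time: 7.35
tool_pos: [498.9, 263.8, 352.2]
tcp_rot: [3.138, 0.006, 3.029]
contact_force: [0.7, -0.2, -0.7]
grip_width: 63.1
```

```bash
python3 go.py 541.7 -35.5 192 173.5
python3 - <<'E'
from h import *
im=snap('scene','s3.png'); cv2.imwrite('pics/s3a.png',cv2.resize(im[80:280,100:350,::-1],None,fx=3,fy=3,interpolation=cv2.INTER_CUBIC))
E
```

```text
t 7.35 grasp [498.9 263.8 193.2] yaw 173.57 rot [3.1385 0.0062 3.0294] F [ 0.7 -0.2 -0.7] w 63.1
offset mm [ -76.  -292.7    1.2] n 7 per row [-10.9 -41.8   0.2] j [ 0.35  0.46  1.5   0.    1.18 -1.11]
twist 0.07005866524121984
```

View pics/s3a.png

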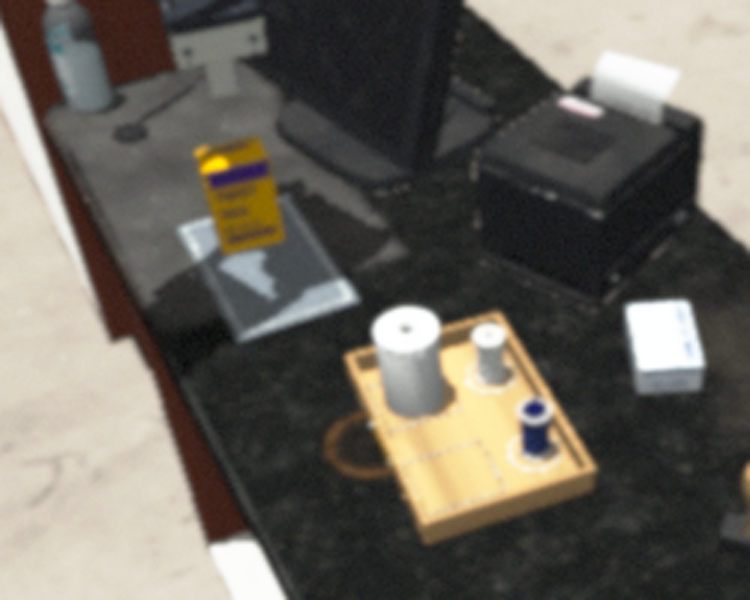

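play_rows:
  commands:
    - {"offset": [-0.0109, -0.0418, 0], "twist": 0}
    - {"offset": [-0.0109, -0.0418, 0], "twist": 0}
    - {"offset": [-0.0109, -0.0418, 0], "twist": 0}
    - {"offset": [-0.0109, -0.0418, 0], "twist": 0}
    - {"offset": [-0.0109, -0.0418, 0], "twist": 0}
  jaw: 52

```text
time: 7.9
tool_pos: [528.7, 48.2, 346.9]
tcp_rot: [-3.142, -0.003, 3.03]
contact_force: [0.5, -1.1, -0.8]
grip_width: 72.8
```

play_rows:
  commands:
    - {"offset": [-0.0109, -0.0418, 0], "twist": 0}
    - {"offset": [-0.0106, -0.0419, 0], "twist": 0}
    - {"offset": [0, 0, 0.04], "twist": 0}
    - {"offset": [0, 0, 0.03], "twist": 0}
    - {"offset": [0, 0, 0], "twist": 0}

```text
time: 8.4
tool_pos: [539.2, -35.9, 273.4]
tcp_rot: [3.14, -0.011, 3.028]
contact_force: [-0.6, -0.3, 0.0]
grip_width: 73.3
```

play_rows:
  commands:
    - {"offset": [0, 0, 0], "twist": 0}
    - {"offset": [0, 0, 0], "twist": 0}

```text
time: 8.6
tool_pos: [541.6, -35.5, 279.8]
tcp_rot: [-3.141, 0.002, 3.03]
contact_force: [0.3, -0.1, -1.0]
grip_width: 73.0
```

```bash
python3 go.py 541.7 -35.3 64.5 173.5
```

```text
t 8.6 grasp [541.6 -35.5 120.8] yaw 173.6 rot [-3.1415e+00  1.9000e-03  3.0300e+00] F [ 0.3 -0.1 -1. ] w 73.0
offset mm [-0.1  0.2 56.3] n 2 per row [-0.   0.1 28.2] j [-0.21  0.5   1.64  0.    0.99 -1.67]
twist 0.10498507513011646
```

play_rows:
  commands:
    - {"offset": [0, 0, 0.025], "twist": 0}
    - {"offset": [0, 0, 0.02], "twist": 0}
    - {"offset": [0, 0, 0.011], "twist": 0}
    - {"offset": [0, 0, 0], "twist": 0}
    - {"offset": [0, 0, 0], "twist": 0}

```text
time: 9.1
tool_pos: [541.6, -35.7, 223.8]
tcp_rot: [-3.141, 0.002, 3.03]
contact_force: [0.5, -0.5, 0.1]
grip_width: 72.9
```

play_rows:
  commands:
    - {"offset": [0, 0, 0], "twist": 0}
    - {"offset": [0, 0, 0], "twist": 0}
    - {"offset": [0, 0, 0], "twist": 0}
    - {"offset": [0, 0, 0], "twist": 0}
  jaw: 255

```text
time: 9.5
tool_pos: [541.3, -35.6, 223.4]
tcp_rot: [3.141, 0.001, 3.029]
contact_force: [-0.8, 2.8, 5.1]
grip_width: 52.7
```

```bash
python3 go.py 541.7 -35.3 64.5 173.5
```

```text
t 9.5 grasp [541.3 -35.6  64.4] yaw 173.56 rot [3.1413e+00 1.3000e-03 3.0293e+00] F [-0.8  2.8  5.1] w 52.7
offset mm [-0.3  0.3 -0.1] n 1 per row [-0.3  0.3 -0.1] j [-0.21  0.58  1.7   0.    0.86 -1.67]
twist 0.06425799866593707
```

play_rows:
  commands:
    - {"offset": [0, 0, -0.02], "twist": 0}
    - {"offset": [0, 0, -0.03], "twist": 0}
    - {"offset": [0, 0, -0.02], "twist": 0}
    - {"offset": [0.0066, 0.019, 0], "twist": 0}
    - {"offset": [0.0132, 0.0379, 0], "twist": 0}

```text
time: 10.0
tool_pos: [528.3, 21.7, 293.3]
tcp_rot: [-3.141, 0.002, 3.026]
contact_force: [0.0, 1.4, -1.6]
grip_width: 52.5
```

play_rows:
  commands:
    - {"offset": [0.0132, 0.0379, 0], "twist": 0}
    - {"offset": [0.0132, 0.0379, 0], "twist": 0}
    - {"offset": [0.0132, 0.0379, 0], "twist": 0}
    - {"offset": [0.0066, 0.0189, 0], "twist": 0}
    - {"offset": [0, 0, 0], "twist": 0}

```text
time: 10.5
tool_pos: [495.8, 162.2, 292.5]
tcp_rot: [3.141, -0.001, 3.033]
contact_force: [-0.3, -1.3, -1.8]
grip_width: 52.7
```

play_rows:
  commands:
    - {"offset": [0, 0, 0.03], "twist": 0}
    - {"offset": [0, 0, 0.02], "twist": 0}
    - {"offset": [0, 0, 0.01], "twist": 0}
    - {"offset": [0, 0, 0], "twist": 0}
    - {"offset": [0, 0, 0], "twist": 0}

```text
time: 11.0
tool_pos: [497.2, 159.5, 233.2]
tcp_rot: [3.141, 0.001, 3.029]
contact_force: [-1.2, -0.6, -1.5]
grip_width: 52.8
```

```bash
python3 go.py 497 160 63.4 173.5
```

```text
t 11.0 grasp [497.2 159.5  74.2] yaw 173.53 rot [3.1415e+00 7.0000e-04 3.0288e+00] F [-1.2 -0.6 -1.5] w 52.8
offset mm [ 0.3  0.5 10.8] n 1 per row [ 0.3  0.5 10.8] j [ 0.16  0.54  1.75 -0.    0.86 -1.29]
twist 0.034607202677307214
```

play_rows:
  commands:
    - {"offset": [0, 0, 0.006], "twist": 0}
    - {"offset": [0, 0, 0.003], "twist": 0}
    - {"offset": [0, 0, 0.002], "twist": 0}
    - {"offset": [0, 0, 0], "twist": 0}
    - {"offset": [0, 0, 0], "twist": 0}

```text
time: 11.5
tool_pos: [496.8, 159.9, 222.4]
tcp_rot: [3.141, 0.001, 3.03]
contact_force: [-1.7, -0.9, 5.1]
grip_width: 52.4
```

play_rows:
  commands:
    - {"offset": [0, 0, 0], "twist": 0}
    - {"offset": [0, 0, 0], "twist": 0}
    - {"offset": [0, 0, 0], "twist": 0}
  jaw: 52

```text
time: 11.8
tool_pos: [496.8, 160.0, 221.7]
tcp_rot: [3.141, 0.0, 3.029]
contact_force: [0.2, -0.1, 0.8]
grip_width: 70.6
```

play_rows:
  commands:
    - {"offset": [0, 0, -0.02], "twist": 0}
    - {"offset": [0, 0, -0.04], "twist": 0}
    - {"offset": [0, 0, -0.03], "twist": 0}
    - {"offset": [0, 0, 0], "twist": 0}
    - {"offset": [0, 0, 0], "twist": 0}

```text
time: 12.3
tool_pos: [496.7, 159.9, 312.0]
tcp_rot: [3.141, 0.001, 3.029]
contact_force: [-0.1, 0.3, -0.1]
grip_width: 73.1
```

```bash
python3 go.py 601 -143 153 173.5
python3 - <<'E'
from h import *
im=snap('scene','s4.png'); cv2.imwrite('pics/s4a.png',cv2.resize(im[80:280,100:350,::-1],None,fx=3,fy=3,interpolation=cv2.INTER_CUBIC))
E
```

```text
t 12.3 grasp [496.7 159.9 153. ] yaw 173.57 rot [3.1411e+00 1.2000e-03 3.0294e+00] F [-0.1  0.3 -0.1] w 73.1
offset mm [-137.6 -289.4    0. ] n 7 per row [-19.7 -41.3   0. ] j [ 0.16  0.43  1.67  0.    1.04 -1.29]
twist 0.07006538789946148
```

View pics/s4a.png

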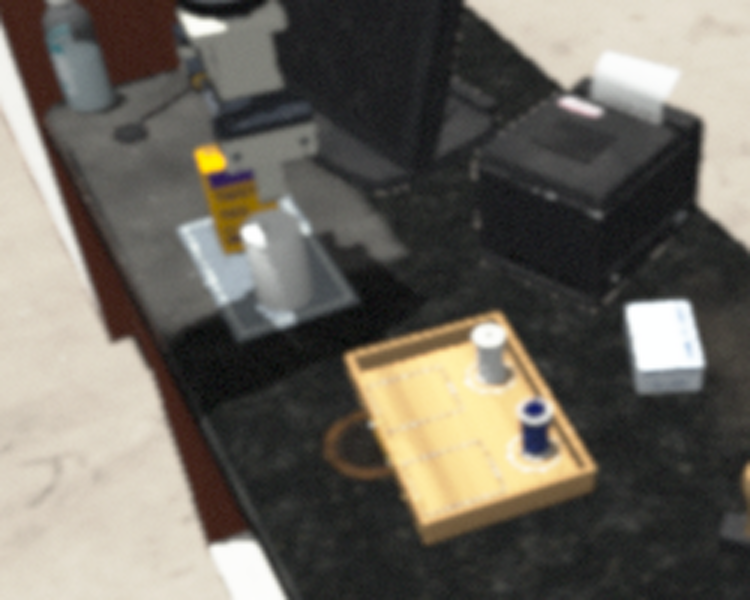

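play_rows:
  commands:
    - {"offset": [-0.0197, -0.0413, 0], "twist": 0}
    - {"offset": [-0.0197, -0.0413, 0], "twist": 0}
    - {"offset": [-0.0197, -0.0413, 0], "twist": 0}
    - {"offset": [-0.0197, -0.0413, 0], "twist": 0}
    - {"offset": [-0.0197, -0.0413, 0], "twist": 0}
  jaw: 115

```text
time: 12.85
tool_pos: [571.5, -58.0, 309.9]
tcp_rot: [3.141, -0.003, 3.029]
contact_force: [0.7, -0.3, 0.1]
grip_width: 50.3
```

play_rows:
  commands:
    - {"offset": [-0.0197, -0.0413, 0], "twist": 0}
    - {"offset": [-0.0197, -0.0413, 0], "twist": 0}
    - {"offset": [0, 0, 0.04], "twist": 0}
    - {"offset": [0, 0, 0.02], "twist": 0}
    - {"offset": [0, 0, 0], "twist": 0}

```text
time: 13.35
tool_pos: [599.9, -142.8, 246.4]
tcp_rot: [3.139, -0.01, 3.028]
contact_force: [0.1, 0.6, 0.4]
grip_width: 50.5
```

play_rows:
  commands:
    - {"offset": [0, 0, 0], "twist": 0}
    - {"offset": [0, 0, 0], "twist": 0}

```text
time: 13.55
tool_pos: [601.8, -142.6, 252.7]
tcp_rot: [-3.141, 0.002, 3.03]
contact_force: [1.0, 0.3, 0.4]
grip_width: 50.5
```

```bash
python3 go.py 601.3 -142.8 32 173.5
python3 - <<'E'
from h import *
im=snap('scene','s5.png'); cv2.imwrite('pics/s5a.png',cv2.resize(im[130:280,200:350,::-1],None,fx=4,fy=4,interpolation=cv2.INTER_CUBIC))
E
```

```text
t 13.55 grasp [ 601.8 -142.6   93.7] yaw 173.6 rot [-3.1412e+00  1.7000e-03  3.0299e+00] F [1.  0.3 0.4] w 50.5
offset mm [ 0.5 -0.3 61.7] n 2 per row [ 0.3 -0.1 30.9] j [-0.36  0.66  1.44  0.    1.04 -1.82]
twist 0.10266523180897025
```

View pics/s5a.png

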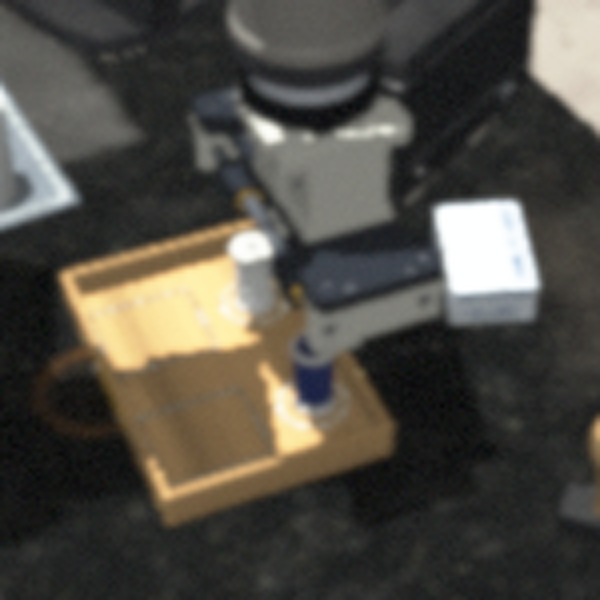

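play_rows:
  commands:
    - {"offset": [0.0004, 0, 0.025], "twist": 0}
    - {"offset": [0, 0, 0.02], "twist": 0}
    - {"offset": [0, 0, 0.0165], "twist": 0}
    - {"offset": [0, 0, 0], "twist": 0}
    - {"offset": [0, 0, 0], "twist": 0}

```text
time: 14.1
tool_pos: [601.4, -142.6, 191.4]
tcp_rot: [-3.141, 0.001, 3.03]
contact_force: [0.6, 0.6, 0.2]
grip_width: 50.5
```

play_rows:
  commands:
    - {"offset": [0, 0, 0], "twist": 0}
    - {"offset": [0, 0, 0], "twist": 0}
    - {"offset": [0, 0, 0], "twist": 0}
    - {"offset": [0, 0, 0], "twist": 0}
  jaw: 255

```text
time: 14.5
tool_pos: [601.1, -142.8, 190.7]
tcp_rot: [-3.142, 0.001, 3.029]
contact_force: [-0.5, -0.6, -0.9]
grip_width: 24.9
```

```bash
python3 go.py 601.3 -142.8 32 173.5
```

```text
t 14.5 grasp [ 601.1 -142.8   31.7] yaw 173.57 rot [-3.1416e+00  7.0000e-04  3.0293e+00] F [-0.5 -0.6 -0.9] w 24.9
offset mm [-0.2 -0.  -0.3] n 1 per row [-0.2 -0.  -0.3] j [-0.36  0.74  1.49  0.    0.92 -1.82]
twist 0.06723745186528163
```

play_rows:
  commands:
    - {"offset": [0, 0, -0.02], "twist": 0}
    - {"offset": [0, 0, -0.03], "twist": 0}
    - {"offset": [0, 0, -0.02], "twist": 0}
    - {"offset": [0.007, -0.0173, 0], "twist": 0}
    - {"offset": [0.0139, -0.0346, 0], "twist": 0}

```text
time: 15.0
tool_pos: [575.1, -190.7, 261.3]
tcp_rot: [-3.141, 0.002, 3.033]
contact_force: [-0.2, -0.5, -1.2]
grip_width: 24.6
```

play_rows:
  commands:
    - {"offset": [0.0139, -0.0346, 0], "twist": 0}
    - {"offset": [0.0139, -0.0346, 0], "twist": 0}
    - {"offset": [0.0139, -0.0346, 0], "twist": 0}
    - {"offset": [0.0139, -0.0346, 0], "twist": 0}
    - {"offset": [0.0139, -0.0346, 0], "twist": 0}

```text
time: 15.5
tool_pos: [485.1, -357.3, 260.3]
tcp_rot: [-3.142, 0.0, 3.029]
contact_force: [-0.6, -0.2, 0.4]
grip_width: 24.9
```

play_rows:
  commands:
    - {"offset": [0.007, -0.0173, 0], "twist": 0}
    - {"offset": [0, 0, 0.02], "twist": 0}
    - {"offset": [0, 0, 0.02], "twist": 0}
    - {"offset": [0, 0, 0], "twist": 0}
    - {"offset": [0, 0, 0], "twist": 0}

```text
time: 16.0
tool_pos: [477.4, -372.1, 220.3]
tcp_rot: [3.141, -0.0, 3.03]
contact_force: [-0.2, -0.5, 1.0]
grip_width: 24.5
```

play_rows:
  commands:
    - {"offset": [0, 0, 0], "twist": 0}
    - {"offset": [0, 0, 0], "twist": 0}

```text
time: 16.2
tool_pos: [477.6, -372.5, 221.3]
tcp_rot: [-3.14, 0.002, 3.03]
contact_force: [-0.4, 0.6, -0.3]
grip_width: 24.4
```

```bash
python3 go.py 477.1 -372.9 33.7 173.5
python3 - <<'E'
from h import *
im=snap('scene','s6.png'); cv2.imwrite('pics/s6a.png',cv2.resize(im[240:390,220:370,::-1],None,fx=4,fy=4,interpolation=cv2.INTER_CUBIC))
E
```

```text
t 16.2 grasp [ 477.6 -372.5   62.3] yaw 173.6 rot [-3.1405e+00  1.6000e-03  3.0298e+00] F [-0.4  0.6 -0.3] w 24.4
offset mm [ 0.4 -0.5 28.6] n 1 per row [ 0.4 -0.5 28.6] j [-0.79  0.68  1.51  0.    0.96 -2.25]
twist 0.09712867037049477
```

View pics/s6a.png

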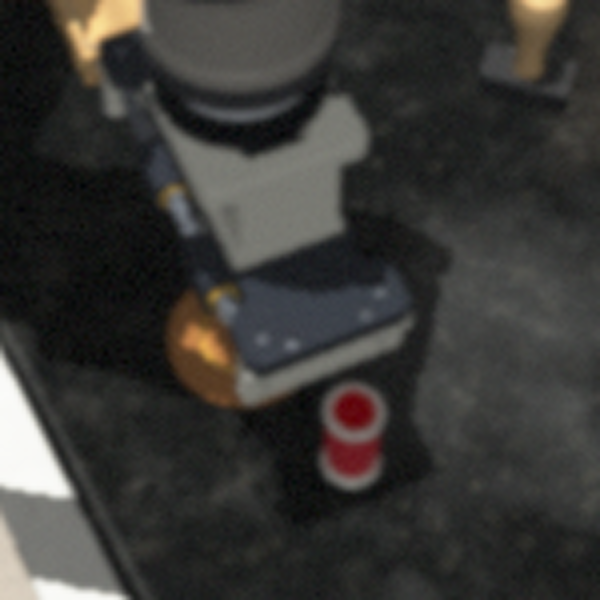

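play_rows:
  commands:
    - {"offset": [0.0003, -0.0004, 0.012], "twist": 0}
    - {"offset": [0, 0, 0.009], "twist": 0}
    - {"offset": [0, 0, 0.005], "twist": 0}
    - {"offset": [0, 0, 0.0015], "twist": 0}
    - {"offset": [0, 0, 0], "twist": 0}

```text
time: 16.75
tool_pos: [476.6, -372.6, 192.4]
tcp_rot: [3.141, -0.001, 3.029]
contact_force: [-1.4, 1.1, 1.6]
grip_width: 24.9
```

play_rows:
  commands:
    - {"offset": [0, 0, 0], "twist": 0}
    - {"offset": [0, 0, 0], "twist": 0}

```text
time: 16.95
tool_pos: [476.7, -372.9, 192.4]
tcp_rot: [3.141, -0.0, 3.029]
contact_force: [0.1, 0.6, -0.2]
grip_width: 24.2
```

```bash
python3 go.py 477.1 -372.9 33.7 173.5
```

```text
t 16.95 grasp [ 476.7 -372.9   33.4] yaw 173.57 rot [ 3.1414e+00 -1.0000e-04  3.0293e+00] F [ 0.1  0.6 -0.2] w 24.2
offset mm [-0.4  0.  -0.3] n 1 per row [-0.4  0.  -0.3] j [-0.79  0.72  1.53  0.    0.9  -2.25]
twist 0.06694653198144351
```

Release and rise.

play_rows:
  commands:
    - {"offset": [0, 0, 0], "twist": 0}
    - {"offset": [0, 0, 0], "twist": 0}
    - {"offset": [0, 0, 0], "twist": 0}
    - {"offset": [0, 0, 0], "twist": 0}
  jaw: 120

```text
time: 17.35
tool_pos: [476.8, -372.9, 192.6]
tcp_rot: [3.142, 0.0, 3.029]
contact_force: [0.3, 0.2, 0.3]
grip_width: 47.5
```

play_rows:
  commands:
    - {"offset": [0, 0, -0.02], "twist": 0}
    - {"offset": [0, 0, -0.04], "twist": 0}
    - {"offset": [0, 0, -0.03], "twist": 0}
    - {"offset": [0, 0, 0], "twist": 0}
    - {"offset": [0, 0, 0], "twist": 0}

```text
time: 17.85
tool_pos: [476.7, -372.8, 283.2]
tcp_rot: [-3.141, 0.001, 3.029]
contact_force: [-0.4, -0.5, -0.7]
grip_width: 48.5
```

```bash
python3 go.py 490.2 -454.8 123 173.5
python3 - <<'E'
from h import *
im=snap('scene','s7.png'); cv2.imwrite('pics/s7a.png',cv2.resize(im[240:390,220:370,::-1],None,fx=4,fy=4,interpolation=cv2.INTER_CUBIC))
E
```

```text
t 17.85 grasp [ 476.7 -372.8  124.2] yaw 173.57 rot [-3.1409e+00  1.1000e-03  3.0294e+00] F [-0.4 -0.5 -0.7] w 48.5
offset mm [-22.6 -80.    1.2] n 2 per row [-11.3 -40.    0.6] j [-0.79  0.6   1.45  0.    1.09 -2.25]
twist 0.07287564855587902
```

View pics/s7a.png

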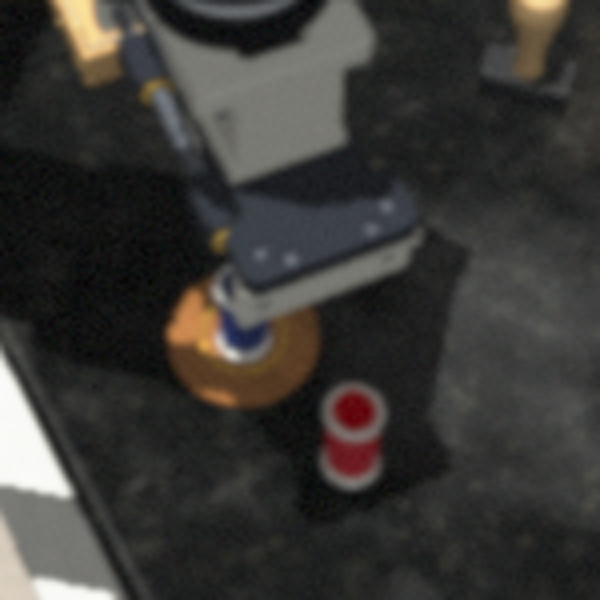

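play_rows:
  commands:
    - {"offset": [-0.0113, -0.04, 0], "twist": 0}
    - {"offset": [-0.0113, -0.04, 0], "twist": 0}
    - {"offset": [0, 0, 0.03], "twist": 0}
    - {"offset": [0, 0, 0], "twist": 0}
    - {"offset": [0, 0, 0], "twist": 0}

```text
time: 18.4
tool_pos: [489.9, -454.1, 250.7]
tcp_rot: [3.138, -0.004, 3.029]
contact_force: [1.0, 0.7, 0.8]
grip_width: 48.9
```

```bash
python3 go.py 490.2 -454.8 28 173.5
python3 - <<'E'
from h import *
im=snap('scene','s8.png'); cv2.imwrite('pics/s8a.png',cv2.resize(im[240:390,220:370,::-1],None,fx=4,fy=4,interpolation=cv2.INTER_CUBIC))
E
```

```text
t 18.4 grasp [ 489.9 -454.1   91.7] yaw 173.57 rot [ 3.1379 -0.0036  3.0295] F [1.  0.7 0.8] w 48.9
offset mm [-0.4 -0.6 63.7] n 2 per row [-0.2 -0.3 31.8] j [-0.86  0.74  1.27  0.    1.13 -2.32]
twist 0.07474010206709636
```

View pics/s8a.png

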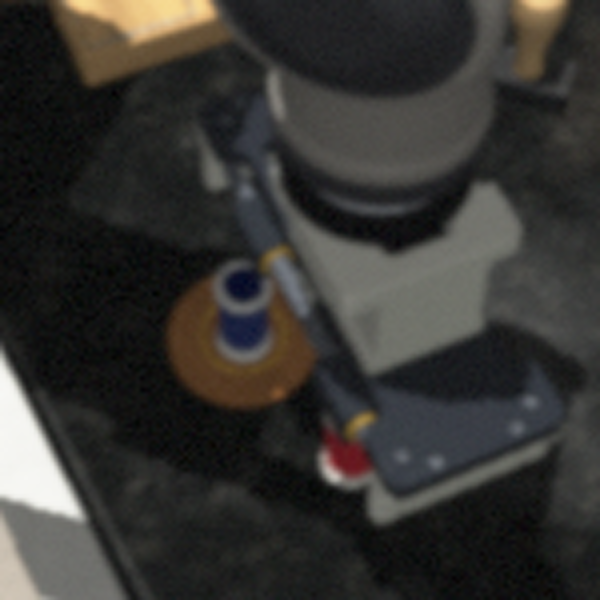

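Run:
```python
from fit import *
g=lambda u,v:ta(u,v,4,220,240)
print(back('scene',g(244,286),54),back('scene',g(244.5,342),8), back('scene',g(242,334),6))
```

```text
[ 476.99452311 -374.72249053   54.        ] [ 475.1846816  -377.48204937    8.        ] [ 476.89029275 -371.89107055    6.        ]
```

play_rows:
  commands:
    - {"offset": [-0.0002, -0.0002, 0.025], "twist": 0}
    - {"offset": [0, 0, 0.023], "twist": 0}
    - {"offset": [0, 0, 0.015], "twist": 0}
    - {"offset": [0, 0, 0], "twist": 0}
    - {"offset": [0, 0, 0], "twist": 0}

```text
time: 18.95
tool_pos: [490.8, -455.1, 190.7]
tcp_rot: [-3.141, 0.001, 3.03]
contact_force: [0.7, -0.7, 0.1]
grip_width: 48.5
```

```bash
python3 go.py 490.2 -454.8 28 173.5
```

```text
t 18.95 grasp [ 490.8 -455.1   31.7] yaw 173.59 rot [-3.1410e+00  8.0000e-04  3.0298e+00] F [ 0.7 -0.7  0.1] w 48.5
offset mm [0.6 0.2 3.7] n 1 per row [0.6 0.2 3.7] j [-0.86  0.81  1.32  0.    1.01 -2.32]
twist 0.09388037687918427
```

play_rows:
  commands:
    - {"offset": [0.0003, 0, 0.0035], "twist": 0}
    - {"offset": [0, 0, 0], "twist": 0}
    - {"offset": [0, 0, 0], "twist": 0}

```text
time: 19.25
tool_pos: [490.2, -455.2, 186.8]
tcp_rot: [-3.141, 0.001, 3.029]
contact_force: [-0.5, -0.1, 0.6]
grip_width: 48.8
```

play_rows:
  commands:
    - {"offset": [0, 0, 0], "twist": 0}
    - {"offset": [0, 0, 0], "twist": 0}
    - {"offset": [0, 0, 0], "twist": 0}
    - {"offset": [0, 0, 0], "twist": 0}
  jaw: 255

```text
time: 19.65
tool_pos: [490.1, -455.1, 186.2]
tcp_rot: [3.141, -0.0, 3.029]
contact_force: [0.5, 0.7, 0.3]
grip_width: 24.7
```

```bash
python3 go.py 490.2 -454.8 28 173.5
```

```text
t 19.65 grasp [ 490.1 -455.1   27.2] yaw 173.57 rot [ 3.1415 -0.      3.0293] F [0.5 0.7 0.3] w 24.7
offset mm [-0.1  0.3 -0.8] n 1 per row [-0.1  0.3 -0.8] j [-0.86  0.82  1.32  0.    1.   -2.32]
twist 0.06883485964635838
```

play_rows:
  commands:
    - {"offset": [0, 0, -0.02], "twist": 0}
    - {"offset": [0, 0, -0.04], "twist": 0}
    - {"offset": [0, 0, -0.03], "twist": 0}
    - {"offset": [0, 0, 0], "twist": 0}
    - {"offset": [-0.0047, 0.0201, 0], "twist": 0}

```text
time: 20.15
tool_pos: [496.3, -437.0, 276.7]
tcp_rot: [-3.14, 0.001, 3.027]
contact_force: [0.7, 1.1, -0.4]
grip_width: 24.7
```

play_rows:
  commands:
    - {"offset": [-0.0094, 0.0402, 0], "twist": 0}
    - {"offset": [-0.0094, 0.0402, 0], "twist": 0}
    - {"offset": [-0.0094, 0.0402, 0], "twist": 0}
    - {"offset": [-0.0094, 0.0402, 0], "twist": 0}
    - {"offset": [-0.0094, 0.0402, 0], "twist": 0}

```text
time: 20.65
tool_pos: [566.2, -238.3, 274.6]
tcp_rot: [3.14, -0.003, 3.03]
contact_force: [0.7, 0.1, -0.2]
grip_width: 24.5
```

play_rows:
  commands:
    - {"offset": [-0.0094, 0.0402, 0], "twist": 0}
    - {"offset": [-0.0094, 0.0402, 0], "twist": 0}
    - {"offset": [-0.0047, 0.0201, 0], "twist": 0}
    - {"offset": [0, 0, 0], "twist": 0}
    - {"offset": [0, 0, 0], "twist": 0}

```text
time: 21.15
tool_pos: [600.5, -143.0, 275.0]
tcp_rot: [3.141, -0.002, 3.031]
contact_force: [0.0, 0.3, -0.7]
grip_width: 24.7
```

```bash
python3 go.py 600.8 -143.6 31.2 173.5
python3 - <<'E'
from h import *
im=snap('scene','s9.png'); cv2.imwrite('pics/s9a.png',cv2.resize(im[130:280,200:350,::-1],None,fx=4,fy=4,interpolation=cv2.INTER_CUBIC))
E
```

```text
t 21.15 grasp [ 600.5 -143.   116. ] yaw 173.66 rot [ 3.1412e+00 -2.4000e-03  3.0310e+00] F [ 0.   0.3 -0.7] w 24.7
offset mm [-0.3 -0.6 84.8] n 2 per row [-0.2 -0.3 42.4] j [-0.36  0.63  1.42 -0.    1.09 -1.82]
twist 0.16294019549260952
```

View pics/s9a.png

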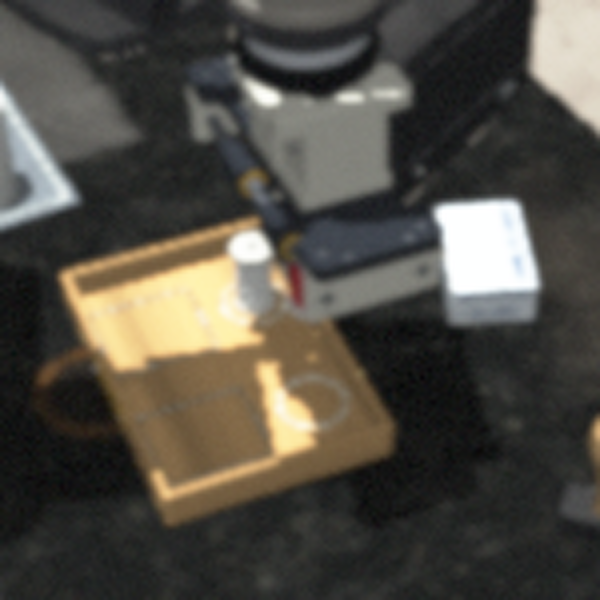

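play_rows:
  commands:
    - {"offset": [0, 0, 0.02], "twist": 0}
    - {"offset": [0, 0, 0.035], "twist": 0}
    - {"offset": [0, 0, 0.015], "twist": 0}
    - {"offset": [0, 0, 0], "twist": 0}
    - {"offset": [0, 0, 0], "twist": 0}

```text
time: 21.7
tool_pos: [601.0, -144.6, 206.7]
tcp_rot: [-3.142, 0.0, 3.028]
contact_force: [1.0, -0.2, 0.7]
grip_width: 24.7
```

```bash
python3 go.py 600.8 -143.6 31.2 173.5
python3 - <<'E'
from fit import *
g=lambda u,v:ta(u,v,4,200,130)
print('ring',back('scene',g(313.5,402.5),4))
E
```

```text
t 21.7 grasp [ 601.  -144.6   47.7] yaw 173.51 rot [-3.1416e+00  4.0000e-04  3.0284e+00] F [ 1.  -0.2  0.7] w 24.7
offset mm [ 0.3  1.  16.5] n 1 per row [ 0.3  1.  16.5] j [-0.36  0.71  1.48  0.    0.95 -1.82]
twist 0.01455410580550165
ring [ 600.6846346 -143.0085882    4.       ]
```

play_rows:
  commands:
    - {"offset": [0, 0.0005, 0.008], "twist": 0}
    - {"offset": [0, 0, 0.005], "twist": 0}
    - {"offset": [0, 0, 0.003], "twist": 0}
    - {"offset": [0, 0, 0], "twist": 0}
    - {"offset": [0, 0, 0], "twist": 0}

```text
time: 22.2
tool_pos: [601.0, -143.4, 190.3]
tcp_rot: [3.142, 0.0, 3.029]
contact_force: [1.4, 0.0, 0.3]
grip_width: 24.9
```

play_rows:
  commands:
    - {"offset": [0, 0, 0], "twist": 0}
    - {"offset": [0, 0, 0], "twist": 0}

```text
time: 22.4
tool_pos: [601.0, -143.4, 190.4]
tcp_rot: [3.142, 0.0, 3.029]
contact_force: [-0.2, -0.6, -0.5]
grip_width: 24.6
```

```bash
python3 go.py 600.8 -143.6 31.2 173.5
```

```text
t 22.4 grasp [ 601.  -143.4   31.4] yaw 173.57 rot [3.1416e+00 3.0000e-04 3.0294e+00] F [-0.2 -0.6 -0.5] w 24.6
offset mm [ 0.1 -0.2  0.2] n 1 per row [ 0.1 -0.2  0.2] j [-0.36  0.74  1.49  0.    0.92 -1.82]
twist 0.07079156025511679
```

play_rows:
  commands:
    - {"offset": [0, 0, 0], "twist": 0}
    - {"offset": [0, 0, 0], "twist": 0}
    - {"offset": [0, 0, 0], "twist": 0}
    - {"offset": [0, 0, 0], "twist": 0}
  jaw: 120

```text
time: 22.8
tool_pos: [600.9, -143.4, 190.2]
tcp_rot: [3.142, 0.0, 3.029]
contact_force: [-0.5, 0.0, 0.6]
grip_width: 48.1
```

play_rows:
  commands:
    - {"offset": [0, 0, -0.02], "twist": 0}
    - {"offset": [0, 0, -0.05], "twist": 0}
    - {"offset": [0, 0, -0.05], "twist": 0}
    - {"offset": [0, 0, -0.02], "twist": 0}
    - {"offset": [0, 0, 0], "twist": 0}

```text
time: 23.3
tool_pos: [601.5, -143.6, 334.5]
tcp_rot: [-3.14, 0.008, 3.029]
contact_force: [-0.0, -0.1, -0.2]
grip_width: 48.5
```

```bash
python3 go.py 496.8 160 163 173.57
```

```text
t 23.3 grasp [ 601.5 -143.6  175.5] yaw 173.57 rot [-3.1397  0.0079  3.0294] F [-0.  -0.1 -0.2] w 48.5
offset mm [138.1 290.   12.5] n 7 per row [19.7 41.4  1.8] j [-0.36  0.57  1.36  0.    1.21 -1.82]
twist 0.002380828578282035
```

play_rows:
  commands:
    - {"offset": [0.0197, 0.0414, 0], "twist": 0}
    - {"offset": [0.0197, 0.0414, 0], "twist": 0}
    - {"offset": [0.0197, 0.0414, 0], "twist": 0}
    - {"offset": [0.0197, 0.0414, 0], "twist": 0}
    - {"offset": [0.0197, 0.0414, 0], "twist": 0}
  jaw: 52

```text
time: 23.8
tool_pos: [525.0, 74.8, 328.7]
tcp_rot: [-3.141, -0.002, 3.029]
contact_force: [0.2, -0.1, -0.8]
grip_width: 73.2
```

play_rows:
  commands:
    - {"offset": [0.0197, 0.0414, 0], "twist": 0}
    - {"offset": [0.0195, 0.0414, 0], "twist": 0}
    - {"offset": [0, 0, 0.03], "twist": 0}
    - {"offset": [0, 0, 0], "twist": 0}
    - {"offset": [0, 0, 0], "twist": 0}

```text
time: 24.3
tool_pos: [496.4, 159.6, 299.3]
tcp_rot: [-3.141, -0.003, 3.029]
contact_force: [-0.1, 0.2, 1.7]
grip_width: 73.2
```

play_rows:
  commands:
    - {"offset": [0, 0, 0], "twist": 0}
    - {"offset": [0, 0, 0], "twist": 0}

```text
time: 24.5
tool_pos: [497.2, 159.1, 301.0]
tcp_rot: [3.141, 0.001, 3.028]
contact_force: [-0.3, -0.4, -0.2]
grip_width: 73.1
```

```bash
python3 go.py 496.8 160 62.7 173.57
python3 - <<'E'
from h import *
im=snap('scene','s10.png'); cv2.imwrite('pics/s10a.png',cv2.resize(im[100:375,130:350,::-1],None,fx=2.1,fy=2.1,interpolation=cv2.INTER_CUBIC))
im=snap('top','t10.png'); cv2.imwrite('pics/t10a.png',cv2.resize(im[180:290,230:430,::-1],None,fx=4,fy=4,interpolation=cv2.INTER_CUBIC))
E
```

```text
t 24.5 grasp [497.2 159.1 142. ] yaw 173.47 rot [3.1412e+00 1.3000e-03 3.0277e+00] F [-0.3 -0.4 -0.2] w 73.1
offset mm [ 0.5  0.8 79.3] n 2 per row [ 0.2  0.4 39.6] j [ 0.16  0.44  1.68  0.    1.02 -1.29]
twist -0.09603581684501705
```

View pics/s10a.png

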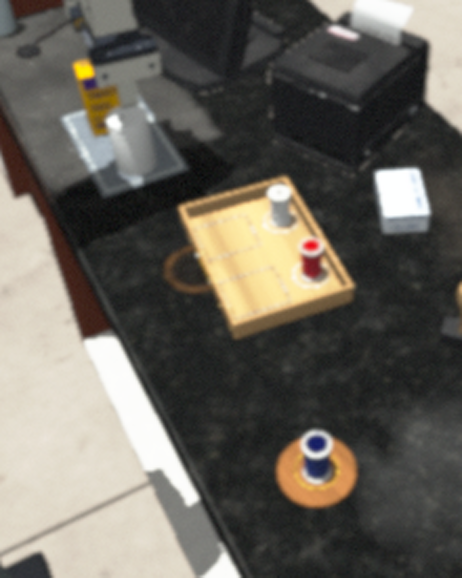

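View pics/t10a.png

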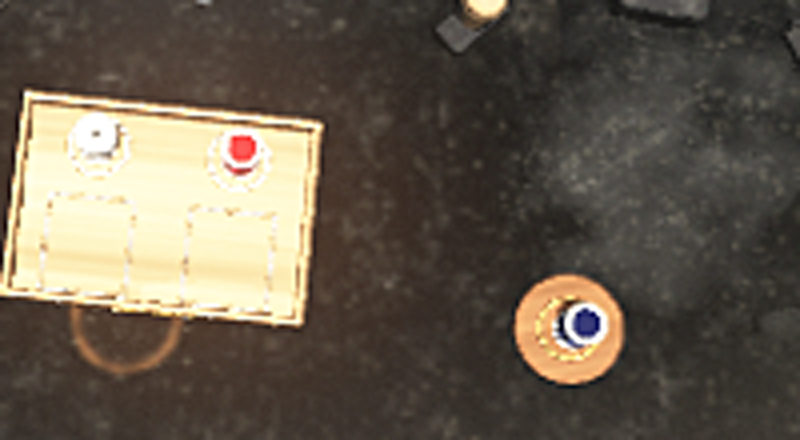

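Run:
```python
from fit import *
g=lambda u,v:ta(u,v,4,230,180)
print('navy',back('top',g(586,324),54),'coaster',back('top',g(570,328.5),6),'red',back('top',g(242,150),52))
```

```text
navy [ 476.61094276 -374.78813687   54.        ] coaster [ 477.31938019 -373.36721395    6.        ] red [ 599.64659118 -144.53234901   52.        ]
```

play_rows:
  commands:
    - {"offset": [0.0002, 0.0004, 0.025], "twist": 0}
    - {"offset": [0, 0, 0.03], "twist": 0}
    - {"offset": [0, 0, 0.018], "twist": 0}
    - {"offset": [0, 0, 0.005], "twist": 0}
    - {"offset": [0, 0, 0], "twist": 0}

```text
time: 25.1
tool_pos: [496.5, 160.1, 222.1]
tcp_rot: [-3.141, -0.001, 3.029]
contact_force: [0.0, 0.3, 0.5]
grip_width: 73.3
```

play_rows:
  commands:
    - {"offset": [0, 0, 0], "twist": 0}
    - {"offset": [0, 0, 0], "twist": 0}

```text
time: 25.3
tool_pos: [496.9, 160.4, 223.4]
tcp_rot: [3.141, 0.002, 3.029]
contact_force: [0.8, 0.2, -0.5]
grip_width: 73.0
```

```bash
python3 go.py 496.8 160 62.7 173.57
```

```text
t 25.3 grasp [496.9 160.4  64.4] yaw 173.56 rot [3.1409e+00 2.2000e-03 3.0292e+00] F [ 0.8  0.2 -0.5] w 73.0
offset mm [ 0.  -0.4  1.7] n 1 per row [ 0.  -0.4  1.7] j [ 0.17  0.55  1.75  0.    0.83 -1.29]
twist -0.006918177389309221
```

play_rows:
  commands:
    - {"offset": [0, -0.0002, 0.001], "twist": 0}
    - {"offset": [0, 0, 0], "twist": 0}

```text
time: 25.5
tool_pos: [496.4, 160.2, 221.7]
tcp_rot: [3.141, 0.001, 3.029]
contact_force: [-0.4, 0.1, -1.4]
grip_width: 73.1
```

play_rows:
  commands:
    - {"offset": [0, 0, 0], "twist": 0}
    - {"offset": [0, 0, 0], "twist": 0}
    - {"offset": [0, 0, 0], "twist": 0}
    - {"offset": [0, 0, 0], "twist": 0}
  jaw: 255

```text
time: 25.9
tool_pos: [496.4, 160.2, 221.2]
tcp_rot: [3.142, -0.0, 3.029]
contact_force: [-0.8, 0.5, 0.8]
grip_width: 52.4
```

```bash
python3 go.py 541.5 -35.6 135 173.57
```

```text
t 25.9 grasp [496.4 160.2  62.2] yaw 173.57 rot [ 3.1415 -0.      3.0294] F [-0.8  0.5  0.8] w 52.4
offset mm [ -66.8 -189.5  -72.8] n 5 per row [-13.4 -37.9 -14.6] j [ 0.17  0.56  1.76  0.    0.83 -1.29]
twist -0.000167324194393359
```

play_rows:
  commands:
    - {"offset": [0, 0, -0.02], "twist": 0}
    - {"offset": [0, 0, -0.03], "twist": 0}
    - {"offset": [0, 0, -0.023], "twist": 0}
    - {"offset": [-0.0067, -0.0189, 0], "twist": 0}
    - {"offset": [-0.0134, -0.0379, 0], "twist": 0}

```text
time: 26.4
tool_pos: [509.7, 102.6, 294.9]
tcp_rot: [3.141, 0.001, 3.033]
contact_force: [0.3, -0.4, -0.9]
grip_width: 52.7
```

play_rows:
  commands:
    - {"offset": [-0.0134, -0.0379, 0], "twist": 0}
    - {"offset": [-0.0134, -0.0379, 0], "twist": 0}
    - {"offset": [-0.0134, -0.0379, 0], "twist": 0}
    - {"offset": [-0.0065, -0.019, 0], "twist": 0}
    - {"offset": [0, 0, 0], "twist": 0}

```text
time: 26.9
tool_pos: [541.9, -38.2, 293.8]
tcp_rot: [-3.141, 0.0, 3.026]
contact_force: [-0.4, 0.4, -1.3]
grip_width: 53.0
```

play_rows:
  commands:
    - {"offset": [0, 0, 0.02], "twist": 0}
    - {"offset": [0, 0, 0.02], "twist": 0}
    - {"offset": [0, 0, 0.01], "twist": 0}
    - {"offset": [0, 0, 0], "twist": 0}
    - {"offset": [0, 0, 0], "twist": 0}

```text
time: 27.4
tool_pos: [541.7, -35.1, 244.6]
tcp_rot: [3.141, 0.0, 3.03]
contact_force: [-0.0, -0.3, -1.9]
grip_width: 52.4
```

```bash
python3 go.py 541.2 -35.6 63.4 173.57
python3 - <<'E'
from h import *
im=snap('scene','s11.png'); cv2.imwrite('pics/s11a.png',cv2.resize(im[120:280,190:350,::-1],None,fx=3.7,fy=3.7,interpolation=cv2.INTER_CUBIC))
E
```

```text
t 27.4 grasp [541.7 -35.1  85.6] yaw 173.61 rot [3.1415e+00 2.0000e-04 3.0300e+00] F [-0.  -0.3 -1.9] w 52.4
offset mm [ 0.4 -0.6 22.2] n 1 per row [ 0.4 -0.6 22.2] j [-0.21  0.55  1.68  0.    0.91 -1.67]
twist 0.03655039751646427
```

View pics/s11a.png

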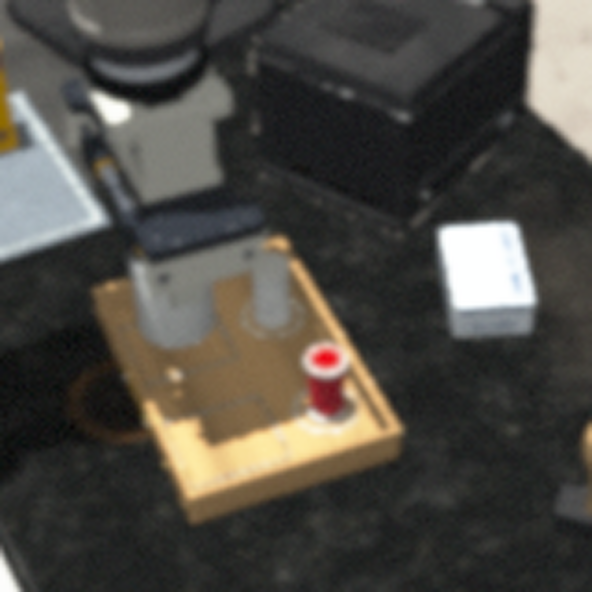

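play_rows:
  commands:
    - {"offset": [0.0003, -0.0004, 0.01], "twist": 0}
    - {"offset": [0, 0, 0.007], "twist": 0}
    - {"offset": [0, 0, 0.003], "twist": 0}
    - {"offset": [0, 0, 0.0015], "twist": 0}
    - {"offset": [0, 0, 0], "twist": 0}

```text
time: 27.95
tool_pos: [541.2, -36.0, 222.6]
tcp_rot: [3.141, -0.0, 3.029]
contact_force: [1.0, 0.4, -1.6]
grip_width: 52.4
```

play_rows:
  commands:
    - {"offset": [0, 0, 0], "twist": 0}
    - {"offset": [0, 0, 0], "twist": 0}

```text
time: 28.15
tool_pos: [541.3, -36.0, 222.9]
tcp_rot: [3.142, 0.0, 3.029]
contact_force: [-0.3, 0.0, -1.7]
grip_width: 53.0
```

play_rows:
  commands:
    - {"offset": [0, 0, 0], "twist": 0}
    - {"offset": [0, 0, 0], "twist": 0}
    - {"offset": [0, 0, 0], "twist": 0}
    - {"offset": [0, 0, 0], "twist": 0}
  jaw: 52

```text
time: 28.55
tool_pos: [541.3, -36.0, 222.9]
tcp_rot: [3.142, 0.0, 3.029]
contact_force: [0.1, 0.5, -0.9]
grip_width: 72.6
```

play_rows:
  commands:
    - {"offset": [0, 0, -0.02], "twist": 0}
    - {"offset": [0, 0, -0.04], "twist": 0}
    - {"offset": [0, 0, -0.04], "twist": 0}
    - {"offset": [0, 0, -0.02], "twist": 0}
    - {"offset": [0, 0, 0], "twist": 0}

```text
time: 29.05
tool_pos: [541.8, -36.1, 346.2]
tcp_rot: [-3.141, 0.007, 3.029]
contact_force: [1.1, 0.2, 0.0]
grip_width: 73.0
```

```bash
python3 go.py 498.5 263.7 183 173.57
```

```text
t 29.05 grasp [541.8 -36.1 187.2] yaw 173.57 rot [-3.141   0.007   3.0294] F [1.1 0.2 0. ] w 73.0
offset mm [ 76.6 293.    4.2] n 7 per row [10.9 41.9  0.6] j [-0.21  0.43  1.57  0.    1.14 -1.67]
twist 0.0019973632670371444
```

play_rows:
  commands:
    - {"offset": [0.0109, 0.0419, 0], "twist": 0}
    - {"offset": [0.0109, 0.0419, 0], "twist": 0}
    - {"offset": [0.0109, 0.0419, 0], "twist": 0}
    - {"offset": [0.0109, 0.0419, 0], "twist": 0}
    - {"offset": [0.0109, 0.0419, 0], "twist": 0}
  jaw: 75

```text
time: 29.55
tool_pos: [509.7, 179.8, 341.5]
tcp_rot: [-3.141, -0.002, 3.029]
contact_force: [0.6, -0.8, -0.4]
grip_width: 64.5
```

play_rows:
  commands:
    - {"offset": [0.0109, 0.0419, 0], "twist": 0}
    - {"offset": [0.0109, 0.0418, 0], "twist": 0}
    - {"offset": [0, 0, 0.03], "twist": 0}
    - {"offset": [0, 0, 0.02], "twist": 0}
    - {"offset": [0, 0, 0], "twist": 0}

```text
time: 30.05
tool_pos: [496.9, 263.9, 288.8]
tcp_rot: [-3.138, -0.007, 3.03]
contact_force: [0.1, -0.2, -0.3]
grip_width: 64.9
```

play_rows:
  commands:
    - {"offset": [0, 0, 0], "twist": 0}
    - {"offset": [0, 0, 0], "twist": 0}

```text
time: 30.25
tool_pos: [498.6, 263.7, 293.6]
tcp_rot: [3.141, 0.001, 3.029]
contact_force: [0.4, 0.3, 0.8]
grip_width: 64.8
```

```bash
python3 go.py 498.4 263.7 70 173.57
python3 - <<'E'
from h import *
im=snap('scene','s12.png'); cv2.imwrite('pics/s12a.png',cv2.resize(im[80:280,100:350,::-1],None,fx=3,fy=3,interpolation=cv2.INTER_CUBIC))
E
```

```text
t 30.25 grasp [498.6 263.7 134.6] yaw 173.53 rot [3.1409e+00 1.3000e-03 3.0287e+00] F [0.4 0.3 0.8] w 64.8
offset mm [ 0.2 -0.  64.6] n 2 per row [ 0.1 -0.  32.3] j [ 0.35  0.52  1.57  0.    1.05 -1.11]
twist -0.03639699098161486
```

View pics/s12a.png

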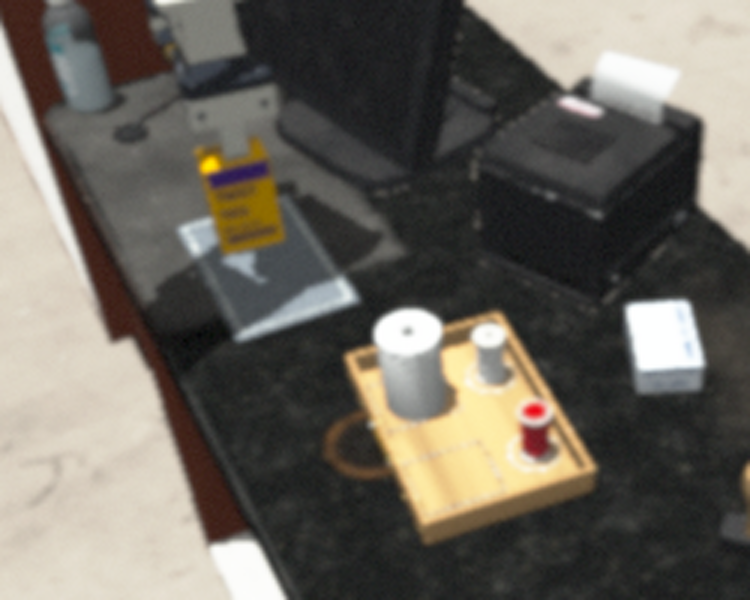

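play_rows:
  commands:
    - {"offset": [0, 0, 0.025], "twist": 0}
    - {"offset": [0, 0, 0.025], "twist": 0}
    - {"offset": [0, 0, 0.012], "twist": 0}
    - {"offset": [0, 0, 0], "twist": 0}
    - {"offset": [0, 0, 0], "twist": 0}

```text
time: 30.8
tool_pos: [498.7, 264.0, 231.7]
tcp_rot: [3.141, 0.001, 3.029]
contact_force: [-0.1, -1.3, -0.2]
grip_width: 64.7
```

play_rows:
  commands:
    - {"offset": [0, 0, 0], "twist": 0}
    - {"offset": [0, 0, 0], "twist": 0}

```text
time: 31.0
tool_pos: [498.5, 264.1, 231.9]
tcp_rot: [3.141, 0.002, 3.029]
contact_force: [-0.1, -0.5, -0.7]
grip_width: 64.6
```

play_rows:
  commands:
    - {"offset": [0, 0, 0], "twist": 0}
    - {"offset": [0, 0, 0], "twist": 0}
    - {"offset": [0, 0, 0], "twist": 0}
    - {"offset": [0, 0, 0], "twist": 0}
  jaw: 255

```text
time: 31.4
tool_pos: [498.2, 263.9, 230.8]
tcp_rot: [3.141, 0.0, 3.029]
contact_force: [-0.3, -1.5, 1.2]
grip_width: 41.6
```

```bash
python3 go.py 528 -136.5 182 173.57
```

```text
t 31.4 grasp [498.2 263.9  71.8] yaw 173.57 rot [3.1414e+00 1.0000e-04 3.0293e+00] F [-0.3 -1.5  1.2] w 41.6
offset mm [ -74.4 -394.6 -110.2] n 9 per row [ -8.3 -43.8 -12.2] j [ 0.35  0.6   1.63  0.    0.91 -1.11]
twist -0.0023407587917461115
```

play_rows:
  commands:
    - {"offset": [0, 0, -0.02], "twist": 0}
    - {"offset": [0, 0, -0.04], "twist": 0}
    - {"offset": [0, 0, -0.035], "twist": 0}
    - {"offset": [0, 0, -0.015], "twist": 0}
    - {"offset": [-0.0037, -0.0197, 0], "twist": 0}

```text
time: 31.9
tool_pos: [499.9, 245.3, 343.5]
tcp_rot: [3.138, 0.005, 3.032]
contact_force: [-0.1, -0.9, -1.1]
grip_width: 41.5
```

play_rows:
  commands:
    - {"offset": [-0.0074, -0.0395, 0], "twist": 0}
    - {"offset": [-0.0074, -0.0395, 0], "twist": 0}
    - {"offset": [-0.0074, -0.0395, 0], "twist": 0}
    - {"offset": [-0.0074, -0.0395, 0], "twist": 0}
    - {"offset": [-0.0074, -0.0395, 0], "twist": 0}

```text
time: 32.4
tool_pos: [514.1, 42.0, 340.6]
tcp_rot: [3.142, -0.0, 3.03]
contact_force: [0.3, 0.1, -1.8]
grip_width: 42.0
```

play_rows:
  commands:
    - {"offset": [-0.0074, -0.0395, 0], "twist": 0}
    - {"offset": [-0.0074, -0.0395, 0], "twist": 0}
    - {"offset": [-0.0074, -0.0395, 0], "twist": 0}
    - {"offset": [-0.0074, -0.0395, 0], "twist": 0}
    - {"offset": [-0.0037, -0.0194, 0], "twist": 0}

```text
time: 32.9
tool_pos: [527.4, -139.5, 340.4]
tcp_rot: [-3.141, -0.0, 3.027]
contact_force: [-0.3, 1.4, -0.4]
grip_width: 41.7
```

play_rows:
  commands:
    - {"offset": [0, 0, 0], "twist": 0}
    - {"offset": [0, 0, 0.02], "twist": 0}
    - {"offset": [0, 0, 0.03], "twist": 0}
    - {"offset": [0, 0, 0.015], "twist": 0}
    - {"offset": [0, 0, 0], "twist": 0}

```text
time: 33.4
tool_pos: [526.7, -135.2, 273.4]
tcp_rot: [3.14, -0.005, 3.03]
contact_force: [0.1, -0.3, -1.2]
grip_width: 42.2
```

play_rows:
  commands:
    - {"offset": [0, 0, 0], "twist": 0}
    - {"offset": [0, 0, 0], "twist": 0}

```text
time: 33.6
tool_pos: [528.0, -136.2, 276.8]
tcp_rot: [-3.141, 0.002, 3.03]
contact_force: [0.9, 0.9, -1.4]
grip_width: 41.7
```

```bash
python3 go.py 528 -136.6 72.8 173.57
python3 - <<'E'
from h import *
im=snap('scene','s13.png'); cv2.imwrite('pics/s13a.png',cv2.resize(im[120:280,190:350,::-1],None,fx=3.7,fy=3.7,interpolation=cv2.INTER_CUBIC))
E
```

```text
t 33.6 grasp [ 528.  -136.2  117.8] yaw 173.6 rot [-3.1412e+00  1.9000e-03  3.0299e+00] F [ 0.9  0.9 -1.4] w 41.7
offset mm [-0.1 -0.4 45. ] n 1 per row [-0.1 -0.4 45. ] j [-0.39  0.51  1.64  0.    0.99 -1.85]
twist 0.029488085516391038
```

View pics/s13a.png

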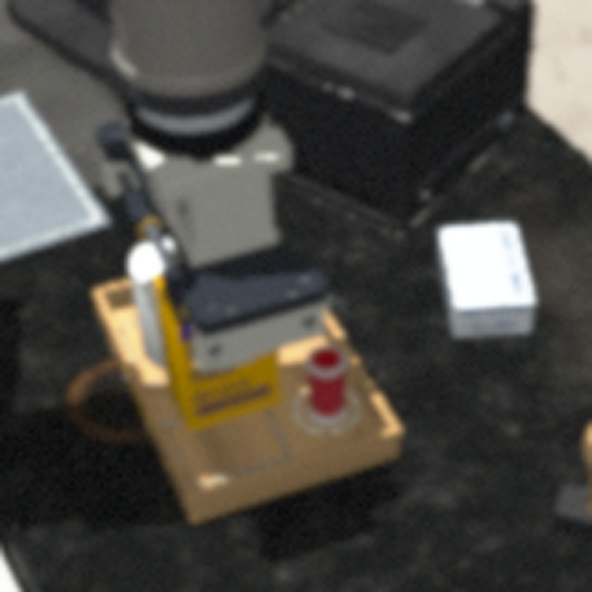

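play_rows:
  commands:
    - {"offset": [0, -0.0003, 0.015], "twist": 0}
    - {"offset": [0, 0, 0.015], "twist": 0}
    - {"offset": [0, 0, 0.008], "twist": 0}
    - {"offset": [0, 0, 0.004], "twist": 0}
    - {"offset": [0, 0, 0], "twist": 0}

```text
time: 34.15
tool_pos: [527.6, -136.8, 233.8]
tcp_rot: [3.141, -0.0, 3.029]
contact_force: [-0.8, -0.2, -0.6]
grip_width: 42.1
```

play_rows:
  commands:
    - {"offset": [0, 0, 0], "twist": 0}
    - {"offset": [0, 0, 0], "twist": 0}

```text
time: 34.35
tool_pos: [527.7, -136.8, 234.4]
tcp_rot: [-3.141, 0.001, 3.029]
contact_force: [0.0, -0.2, -1.0]
grip_width: 42.0
```

```bash
python3 go.py 528 -136.6 72.8 173.57
```

```text
t 34.35 grasp [ 527.7 -136.8   75.4] yaw 173.57 rot [-3.1413e+00  1.2000e-03  3.0294e+00] F [ 0.  -0.2 -1. ] w 42.0
offset mm [-0.2  0.3  2.6] n 1 per row [-0.2  0.3  2.6] j [-0.39  0.57  1.68  0.    0.89 -1.85]
twist -0.00037060044004988413
```

play_rows:
  commands:
    - {"offset": [0, 0, 0.0015], "twist": 0}
    - {"offset": [0, 0, 0.001], "twist": 0}
    - {"offset": [0, 0, 0.0005], "twist": 0}
    - {"offset": [0, 0, 0], "twist": 0}
    - {"offset": [0, 0, 0], "twist": 0}

```text
time: 34.85
tool_pos: [527.6, -136.8, 231.8]
tcp_rot: [-3.141, 0.001, 3.029]
contact_force: [-1.7, 1.1, 6.6]
grip_width: 41.9
```

play_rows:
  commands:
    - {"offset": [0, 0, 0], "twist": 0}
    - {"offset": [0, 0, 0], "twist": 0}
    - {"offset": [0, 0, 0], "twist": 0}
    - {"offset": [0, 0, 0], "twist": 0}
  jaw: 80

```text
time: 35.25
tool_pos: [527.5, -136.8, 230.6]
tcp_rot: [3.141, -0.0, 3.029]
contact_force: [0.2, -0.1, -0.3]
grip_width: 63.0
```

play_rows:
  commands:
    - {"offset": [0, 0, -0.02], "twist": 0}
    - {"offset": [0, 0, -0.04], "twist": 0}
    - {"offset": [0, 0, -0.04], "twist": 0}
    - {"offset": [0, 0, -0.04], "twist": 0}
    - {"offset": [0, 0, -0.02], "twist": 0}

```text
time: 35.75
tool_pos: [527.8, -136.9, 394.4]
tcp_rot: [-3.14, 0.005, 3.029]
contact_force: [-0.6, -0.6, 1.2]
grip_width: 63.1
```

play_rows:
  commands:
    - {"offset": [0.045, 0, 0], "twist": 0}
    - {"offset": [0.045, 0, 0], "twist": 0}
    - {"offset": [0.02, 0.04, 0], "twist": 0}
    - {"offset": [0, 0.045, 0], "twist": 0}
    - {"offset": [0, 0.045, 0], "twist": 0}

```text
time: 36.25
tool_pos: [432.1, 5.7, 391.1]
tcp_rot: [3.142, 0.001, 3.027]
contact_force: [1.1, -0.7, 0.6]
grip_width: 62.9
```

play_rows:
  commands:
    - {"offset": [0, 0.045, 0], "twist": 0}
    - {"offset": [0, 0.045, 0], "twist": 0}
    - {"offset": [0, 0.045, 0], "twist": 0}
    - {"offset": [0, 0.045, 0], "twist": 0}
    - {"offset": [0, 0, 0], "twist": 0}

```text
time: 36.75
tool_pos: [452.7, 187.9, 390.5]
tcp_rot: [3.14, 0.0, 3.035]
contact_force: [0.8, -0.5, -0.5]
grip_width: 63.0
```

Run:
```python
from h import *
im=snap('scene','s14.png'); cv2.imwrite('pics/s14a.png',cv2.resize(im[140:280,150:350,::-1],None,fx=4,fy=4,interpolation=cv2.INTER_CUBIC))
im=snap('top','t14.png'); cv2.imwrite('pics/t14a.png',cv2.resize(im[180:290,230:430,::-1],None,fx=4,fy=4,interpolation=cv2.INTER_CUBIC))
```

```text
(no output)
```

View pics/s14a.png

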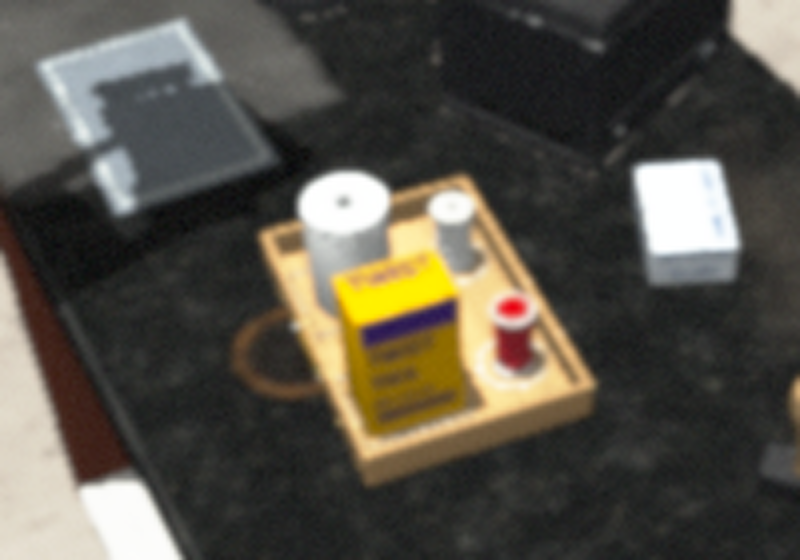

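View pics/t14a.png

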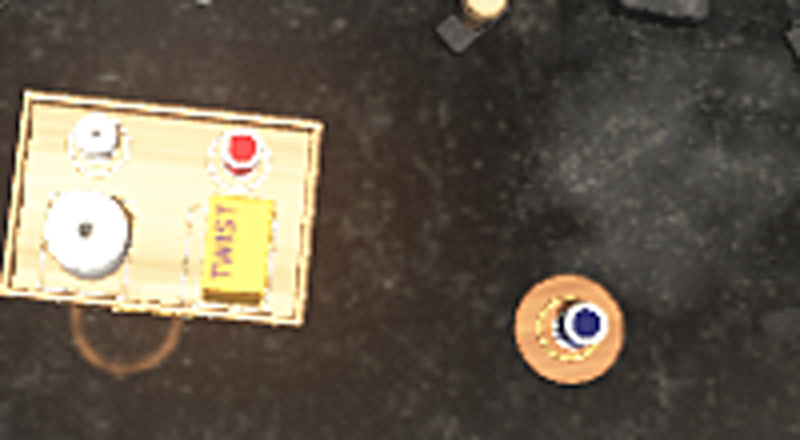

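play_rows:
  commands:
    - {"offset": [0, 0, 0], "twist": 0}
    - {"offset": [0, 0, 0], "twist": 0}
    - {"offset": [0, 0, 0], "twist": 0}

```text
time: 37.15
tool_pos: [453.1, 182.5, 390.8]
tcp_rot: [3.142, 0.0, 3.027]
contact_force: [0.2, 0.4, 0.2]
grip_width: 62.9
```

```bash
python3 -c "
from plant import *
print(ticket.close_job())"
```

```text
the job is handed in; nothing more can be done
None
```

I finished the job in the order the task gave and handed it in at about 37 s. The hand-in reports no verdict, so the results below are my own camera checks. None of them failed or disagreed.

- **Sequence:** I set the carton and then the roll on the mat. The navy spool went to the coaster and the red spool to the ring it left. Last, the roll and then the carton went back behind the front lip.
- **Navy spool:** it stands upright on the coaster, about 2 mm from the centre as measured in the top camera.
- **Red spool:** it stands upright about 1–2 mm from the centre of the free ring, also measured in the top camera.
- **Roll and carton:** both stand upright, and by eye within about 2 mm of where they started in the before and after pictures. The carton looks square to the tray; I did not run a separate angle fit on it at the end.
- **Left alone:** the white spool and the small white-and-blue carton look unmoved. The stamp was only compared with the picture taken after the red spool was placed; it has not moved since then, and the arm never came near it. The gripper was clear of everything when I handed in.

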